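Latch the spice tin

TASK

Shut the spice tin so that it is airtight: lower the lid onto its seal, hook the wire loop of the draw latch into the keeper on the lid, then press the lever down over centre until it snaps fully home against the tin and stays there. Work gently, feeling for each contact rather than forcing the lid, loop or lever, and leave the things standing round the tin where they are.

Things in the scene. Friction and masses are not known exactly. Their poses are not given: they have to be found in the camera images.
- tin: the spice tin: grey-green enamelled box, 150 deep (x) x 210 wide (y) x 110 mm high to the rim, four spice jars inside, heavy on rubber feet, does not move. Origin: centre of its underside; x points to the back, y to the left, z up. The draw latch is in the middle (y = 0) of the front face, which is the plane x = -75 mm. A black rubber seal stands on the rim.
- lid_angle (a joint): angle of the lid on its hinge, a line along y at x = +75, z = 112 mm of the tin. 0: the lid rests on the seal, its front 6 mm higher than when drawn down tight; 0.8: well open, front raised. The hinge is stiff: the lid stays where it is left and takes 1 to 6 N at its front edge to move. Pressed further at 0, the seal is a spring of about 14 N per mm at the front.
- lid_panel: the lid: shallow cap, 150 x 210 mm, skirt 22 mm high, 3 mm sheet; it carries the keeper. Origin on the hinge line, x to the back, z up when shut.
- lid_edge (a point): point on the top of the lid, 12 mm behind its front edge and 45 mm left of the middle: a place to press it (138 mm in front of the hinge line, 22 mm above it)
- lever_angle (a joint): angle of the latch lever on its pivot, a line along y at x = -95, z = 88 mm of the tin. 0: home, handle straight down against the tin; 1.57: straight out; 2.7: stop, leaning up. Light friction, stays where left. With the loop hooked it is taut at 1.4 to 1.9, then resists with up to about 8 N at the handle (worst near 0.7), is at dead centre at 0.2 to 0.5 and snaps home below.
- lever: the lever's sheet-steel handle, 34 mm wide (y), 62 mm long from the pivot, the last 15 mm turned outwards. Origin on the lever's pivot; at lever angle 0 the handle runs along -z of this frame and its outer face, to be pressed, is the plane x = -7 mm; the frame turns with the lever.
- loop: the wire loop, 4 mm steel rod: two legs 46 mm apart straddling the lever, joined at the far end by a bar with 7 mm round rubber buttons outside the legs, 61 mm over them: pinch these; the loop pivots, and slips some mm, between the pads. Origin at its pin on the lever (lever home: 3 mm behind and 12 mm below the lever's pivot); z from pin to bar, 46 mm. Starts lying out over the handle.
- loop_bar (a point): middle of the loop's bar (rod axis)
- keeper (a point): rough seat of the bar's axis in the keeper, a 28 mm wide steel strap screwed on the lid by fore-and-aft slots, so the true seat is up to 7 mm nearer or further. The strap turns down as a plain wall before the lid's front (this point is 15 mm before it) and ends in a hook: a channel 6 mm wide front to back, floor 2 mm below this point, front lip (4 mm thick) up to 4 mm, wall up to 14 mm above it.
- honey_jar: bystander: glass jar with a flat lid, 65 mm wide, 100 high; origin under its centre
- mug_1: bystander: cream mug, 80 mm, 102 high; origin under it
- pepper_mill: bystander: turned wooden pepper mill, 58 mm wide, 170 high; origin under its centre
- pill_bottle: bystander: white bottle with a ribbed cap, 51 mm wide, 83 high; origin under its centre
- garlic_1: bystander: garlic bulb, 60 mm; origin under it

How it is judged:
By the outcome, as a careful person would: the job done as asked, in the order asked, and still so for the second after the job is handed in, with the robot touching nothing.
It also fails if it takes over 72 s, if anything falls off the work surface, if the arm or the gripper's body presses on something with over 40 N, if the wrist force passes 120 N, or if a joint passes its speed limit or range.

ROBOT

A 6-joint arm with a two-finger parallel gripper is mounted at the origin on the work surface; the furniture and walls round the work are solid. World frame = base frame: x ahead of the robot, y to its left, z up, the work surface at z = 0. Lengths are in m, angles in degrees, forces in N, time in s.
With the tool pointing down it reaches from about 0.275 to 0.85 m from the base axis. Payload 5.2 kg.
Tool frame: the origin (TCP) lies at the very end of the fingers, on their centre line; the grasp point (between the pads) lies r.tcp_to_grasp behind it (r.tcp_to_grasp is the distance from the TCP to the grasp point, in m); z points along the fingers, y is the line along which they close (so a half turn about z gives the same grasp; the last joint's range is limited). The gripper opens to 85 mm and grips with 20 to 120 N. Pads are 22 mm wide; open, the fingers measure 114 mm over their backs; the gripper's body (76 mm by 85 mm) begins 54 mm behind the grasp point. The pads swing forward as they close: fully open they stand 13 mm farther back than shut.
Start: joints at [53.01, 14.817, 87.949, -0, 77.235, -11.62], TCP at [0.236, 0.497, 0.231] pointing down, gripper open.
Joint ranges: [-179.93, 179.93], [-52.35, 119.4], [10.71, 147.94], [-69.91, 249.91], [12.55, 155.21], [-178.61, 178.61]. Speed limits (degrees/s): [147.25, 147.25, 180, 180, 180, 180].

INTERFACE

Orientations are given as a 3x3 rotation matrix whose columns are the frame's x, y, z axes.
In Python, from bench import observe, vision, ticket, r gives the robot as it stands.
- The arm moves only by the tool servo_tool, never from a script. Its argument "plan" is a list of rows, each a list of 5 numbers: the gripper's target within -1 to 1 (shut at 1, half-way at 0, fully open at -1), then the shift along the tool's x, y, z in m, then the turn about the tool's z in degrees. In form: [[hand, dx, dy, dz, twist], ...]. A call has 1 to 12 rows; each row is the pose to reach, as a shift and turn from the pose commanded when the call began, along the tool's axes at that moment; what a row does not reach only later rows make up. A row lasts 1/10 s, in which the tool goes at most 50 mm and 8.59 degrees, less where a joint would pass 70% of its speed; a pose out of reach is approached as far as the arm can. A call with a gripper value outside its range is refused whole. The fingers move at their own pace and stop on an object; "grip_force" is the grip in N (left out, the last holds). Time passes only in rows, so rows that repeat a pose let the fingers close. It gives the time, the measured TCP pose, the force, the opening and the grip force at its end, in the units of the state.
- observe(): the state, without advancing time (a new reading comes with each control period).
- vision.grab_frame(name): name is "scene" or "top" or "wrist"; returns a dict with "pixels" (480x640x3 uint8, red, green, blue), "fx", "fy", "cx", "cy" (pixels), "k1" (the pictures are not rectified: a ray, as slopes to the right and down, at radius r is drawn at 1 + k1 r^2 times it, then the intrinsics apply), "T" (4x4, takes a point from camera to world coordinates). Camera axes: x right, y up, looking along -z (the intrinsics and any distortion apply to the point x, -y, -z); pixel columns grow to the right and rows downward; lengths in m; the calibration is good to about 2 mm. A picture is of the moment at which its call begins. There is no depth.
- ticket.hand_in(): hands the job in; it is judged then, once.
The state is a dict: "clock": time; "joints": joint angles; "dq": joint speeds; "joint_torque": joint torques, N m; "position": TCP position; "eef_rot": TCP orientation; "ft_force": force on the tool from outside, world axes, zero at the start; "moment": the same for the moment, N m; "gripper_width": opening from 0.0 (shut) to 1.0 (fully open); "grasp_force": force on a finger pad.
Only numpy, scipy, OpenCV 4.12 (cv2) and the standard library are available. Lean on these libraries where they do the work, as an engineer would, in place of code of your own. Each camera call takes 0.05 s, during which the arm holds its last target. There are 200 camera calls.

## Working session

There is one attempt and no reset: what is moved stays moved. The work goes in short steps, Python scripts to look and compute and a tool call to move; the robot and the scene stay as the last step left them, time stands still between calls to the robot, and variables do not carry over. Pictures are saved under pics/ and viewed, at most 10 in all, crops included, and the job is handed in when it is done.

Besides the shell and the picture viewer there is one more tool, called in YAML: its name, and indented under it one key for each argument. servo_tool: Moves the arm, as the interface text tells. Its arguments: {"type":"object","properties":{"plan":{"type":"array","items":{"type":"array","items":{"type":"number"}}},"grip_force":{"type":"number"}},"required":["plan"]}

```bash
mkdir -p pics; ls; cat > h.py <<'E'
import numpy as np, cv2
from bench import observe, vision, ticket, r
def grab(n,fn=None):
    f=vision.grab_frame(n)
    if fn: cv2.imwrite('pics/'+fn+'.png',f['pixels'][:,:,::-1])
    return f
def ray(f,u,v):
    xd,yd=(u-f['cx'])/f['fx'],(v-f['cy'])/f['fy']; x,y=xd,yd
    for _ in range(20):
        s=1+f['k1']*(x*x+y*y); x,y=xd/s,yd/s
    T=f['T']; d=T[:3,:3]@np.array([x,-y,-1.]); return T[:3,3],d/np.linalg.norm(d)
def onz(f,u,v,z):
    o,d=ray(f,u,v); return o+d*(z-o[2])/d[2]
def tri(*obs):
    A=np.zeros((3,3));b=np.zeros(3)
    for f,u,v in obs:
        o,d=ray(f,u,v);P=np.eye(3)-np.outer(d,d);A+=P;b+=P@o
    p=np.linalg.solve(A,b); 
    res=[np.linalg.norm((np.eye(3)-np.outer(ray(*q)[1],ray(*q)[1]))@(p-ray(*q)[0])) for q in obs]
    return p,res
def proj(f,p):
    T=f['T'];c=T[:3,:3].T@(np.asarray(p)-T[:3,3]);x,y=c[0]/-c[2],-c[1]/-c[2]
    s=1+f['k1']*(x*x+y*y);return f['fx']*x*s+f['cx'],f['fy']*y*s+f['cy']
E
python3 - <<'E'
from h import *
import pickle
fs={n:grab(n,'a_'+n) for n in('scene','top','wrist')}
pickle.dump(fs,open('f0.pkl','wb'))
for n,f in fs.items(): print(n,f['fx'],f['k1'],f['T'].round(3).tolist())
o=observe();print(o); print(r.tcp_to_grasp)
E
```

```text
pics
scene 561.4829586214986 -0.14333564745217287 [[-0.87, 0.384, -0.309, 0.137], [-0.493, -0.667, 0.56, 0.885], [0.009, 0.639, 0.769, 1.254], [0.0, 0.0, 0.0, 1.0]]
top 545.9118405803149 -0.13566691822416566 [[-0.212, 0.936, -0.281, 0.222], [-0.977, -0.205, 0.055, 0.095], [-0.007, 0.286, 0.958, 1.457], [0.0, 0.0, 0.0, 1.0]]
wrist 414.53926237059466 0.02344447053208531 [[0.429, -0.853, -0.296, 0.16], [0.903, 0.405, 0.142, 0.533], [-0.002, -0.328, 0.945, 0.373], [0.0, 0.0, 0.0, 1.0]]
{'clock': 0.15, 'joints': array([ 5.30079693e+01,  1.48484862e+01,  8.79960718e+01, -3.36516481e-04,
        7.72344653e+01, -1.16197476e+01]), 'dq': array([ 0.05423123, -0.108455  , -0.25435879,  0.07799351, -0.09397234,
        0.10315659]), 'joint_torque': array([ 3.04892186e-03, -4.46384633e+01, -2.90817976e+01,  5.59284808e-05,
        8.08374753e-03,  7.52609793e-06]), 'position': array([0.23541196, 0.49663299, 0.23068099]), 'eef_rot': array([[-9.03543131e-01,  4.28496359e-01, -8.25304724e-04],
       [ 4.28497067e-01,  9.03542496e-01, -1.10505324e-03],
       [ 2.72186600e-04, -1.35210392e-03, -9.99999049e-01]]), 'ft_force': array([-0.11492116,  0.15726471, -0.01657451]), 'moment': array([ 0.04644117, -0.0424102 , -0.01418598]), 'grasp_force': 0.0, 'gripper_width': 0.9992054176834304}
0.0187
```

View pics/a_scene.png

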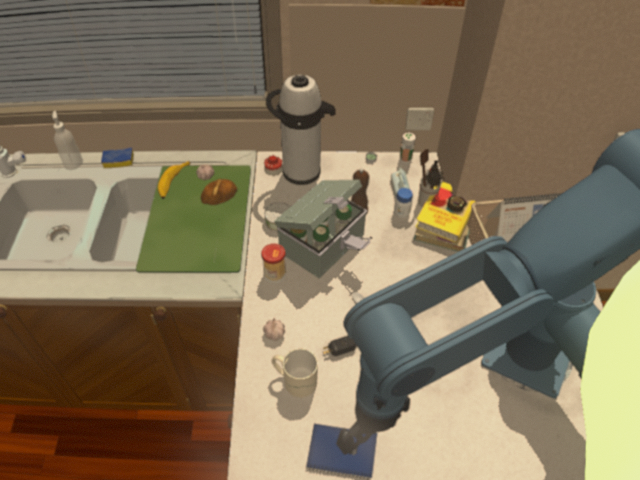

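View pics/a_top.png

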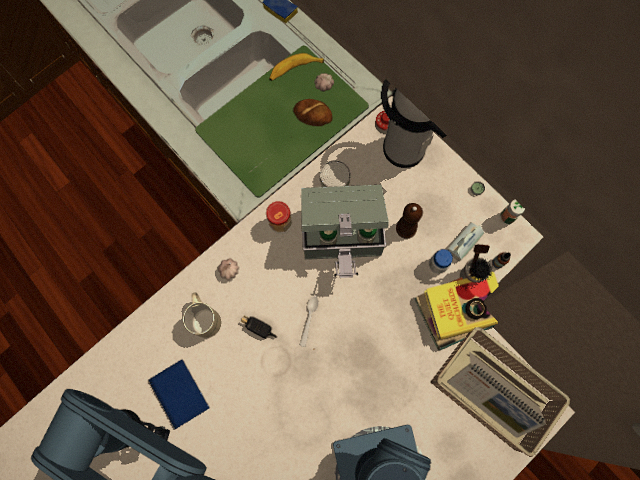

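The scene view shows the open tin at about (320,235) with the red-lidded jar to its left. In the top view the lid's top edge is at row ~190, the front rim at ~(305–383,255), and the keeper at (345,222). The lever and loop stick out to (345,275). Next, a zoomed crop.

```bash
python3 - <<'E'
import cv2
a=cv2.imread('pics/a_top.png')[175:290,285:445];cv2.imwrite('pics/c1.png',cv2.resize(a,None,fx=5,fy=5,interpolation=cv2.INTER_CUBIC))
b=cv2.imread('pics/a_scene.png')[165:285,260:400];cv2.imwrite('pics/c2.png',cv2.resize(b,None,fx=5,fy=5,interpolation=cv2.INTER_CUBIC))
E
```

```text
(no output)
```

View pics/c1.png

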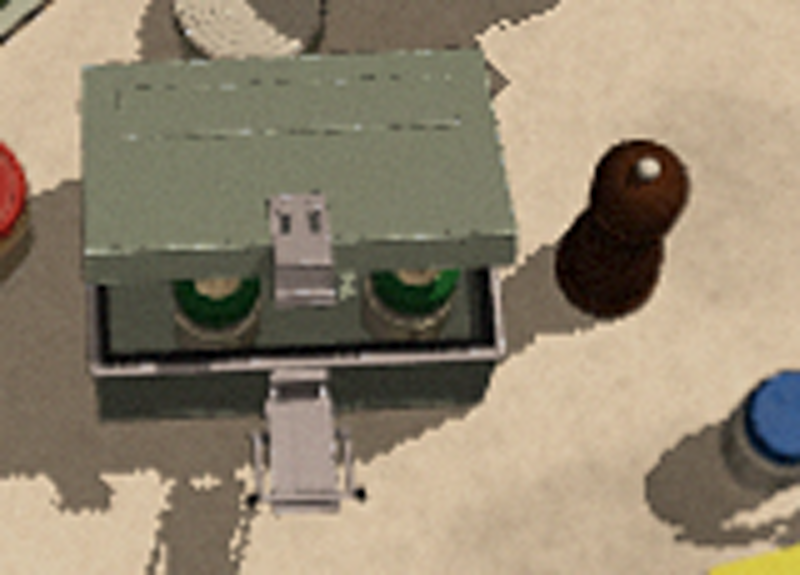

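View pics/c2.png

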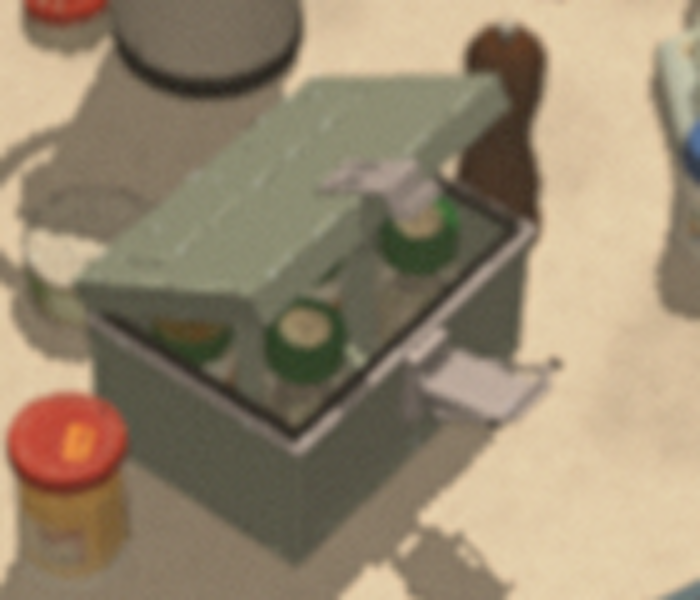

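The crops show the rim's front corners: (303.6,249.4) and (386,246) in top, (319.4,254) and (366.6,211) in scene. The loop buttons are at top (335.4,274.8) and (357,273.8), with the right one at scene (371.2,238). The lid's front corners are visible too.

```bash
python3 - <<'E'
from h import *
import pickle
fs=pickle.load(open('f0.pkl','rb'));t,s=fs['top'],fs['scene']
def P(n,p): print(n,np.round(p[0],4),np.round(p[1],4)); return p[0]
a=P('rimL',tri((t,303.6,249.4),(s,319.4,254)))
b=P('rimR',tri((t,386,246),(s,366.6,211)))
print('z.11',onz(t,303.6,249.4,.11),onz(t,386,246,.11),'w',np.linalg.norm(a-b))
P('lidL',tri((t,302,224),(s,311.6,223)));P('lidR',tri((t,388.4,221.6),(s,361.6,184)))
P('btnR',tri((t,357,273.8),(s,371.2,238)))
P('leverEndR',tri((t,285+340/5,175+508/5),(s,260+548/5,165+370/5)))
P('leverEndL',tri((t,285+270/5,175+508/5),(s,260+492/5,165+422/5)))
d=(a-b)[:2];print('yaw',np.degrees(np.arctan2(-d[0],d[1])))
for n,uv in dict(mill=(285+640/5,175+175/5),red=(278,212),).items(): print(n,onz(t,*uv,.17 if n=='mill' else .1))
E
```

```text
rimL [0.5848 0.0709 0.1134] [0.0011 0.0011]
rimR [ 0.5501 -0.1381  0.105 ] [0.0008 0.0008]
z.11 [0.58458005 0.0706361  0.11      ] [ 0.54815146 -0.13733171  0.11      ] w 0.21201823424895552
lidL [0.6169 0.063  0.2113] [0.0028 0.0028]
lidR [ 0.5814 -0.1444  0.1932] [0.005 0.005]
btnR [ 0.4928 -0.0477  0.1125] [0. 0.]
leverEndR [ 0.4891 -0.0349  0.1217] [0.0029 0.0029]
leverEndL [ 0.5023 -0.0017  0.1038] [0.005 0.005]
yaw -9.422562303378111
mill [ 0.60952846 -0.21613424  0.17      ]
red [0.70131677 0.11556957 0.1       ]
```

servo_tool:
  plan:
    - [0.5,-0.02,-0.015,-0.04,-5]
    - [1,-0.459,-0.356,-0.05,-15.6]
    - [1,-0.459,-0.356,-0.05,-15.6]
    - [1,-0.459,-0.356,-0.05,-15.6]
    - [1,-0.459,-0.356,-0.05,-15.6]
    - [1,-0.459,-0.356,-0.05,-15.6]
    - [1,-0.459,-0.356,-0.05,-15.6]
    - [1,-0.459,-0.356,-0.05,-15.6]
    - [1,-0.459,-0.356,-0.05,-15.6]
    - [1,-0.459,-0.356,-0.05,-15.6]
    - [1,-0.459,-0.356,-0.05,-15.6]
    - [1,-0.459,-0.356,-0.05,-15.6]

```text
clock: 1.35
position: [0.4936, -0.0142, 0.2811]
eef_rot: [[-0.985, 0.17, 0.0], [0.17, 0.985, 0.0], [0.0, 0.0, -1.0]]
ft_force: [1.4, 0.1, 0.3]
gripper_width: -0.002
grasp_force: 0.0
```

servo_tool:
  plan:
    - [1,0,0,0,0]
    - [1,0,0,0,0]
    - [1,0,0,0,0]

```text
clock: 1.65
position: [0.4925, -0.0113, 0.2808]
eef_rot: [[-0.986, 0.169, -0.001], [0.169, 0.986, 0.001], [0.001, 0.001, -1.0]]
ft_force: [-0.6, -0.3, -0.3]
gripper_width: -0.001
grasp_force: 0.0
```

```bash
python3 - <<'E'
from h import *
import pickle
f=grab('wrist');pickle.dump(f,open('f1.pkl','wb'))
print(observe()['position'],f['T'].round(3).tolist())
cv2.imwrite('pics/b1.png',f['pixels'][:,:,::-1])
E
```

```text
[ 0.49254726 -0.01093014  0.28101795] [[0.17, -0.931, -0.323, 0.41], [0.985, 0.161, 0.055, 0.003], [0.001, -0.327, 0.945, 0.424], [0.0, 0.0, 0.0, 1.0]]
```

View pics/b1.png

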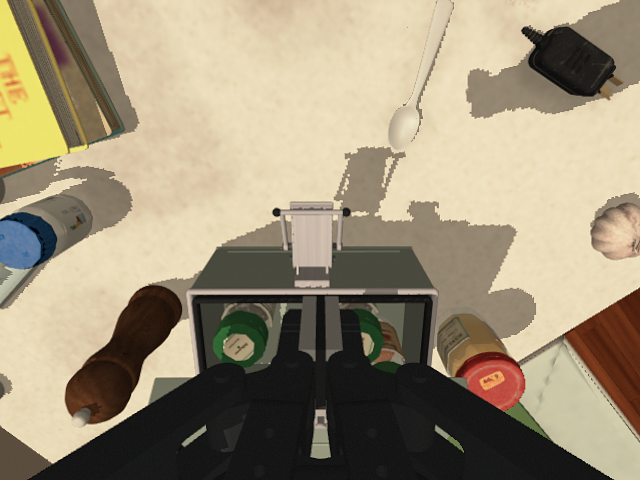

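The wrist view shows the loop buttons at (276,212) and (346,212), the lever end at (293–332,203), and the front rim corners at (189,291) and (438,289). The loop rests along the handle, and the surroundings are clear.

```bash
python3 - <<'E'
from h import *
import pickle
f=pickle.load(open('f1.pkl','rb'));t=pickle.load(open('f0.pkl','rb'))
g=f['pixels'].max(2).astype(int)
m=(g[200:225,262:360]<70)
for c in (0,49):
    ys,xs=np.nonzero(m[:,c:c+49]);print('blob',xs.min()+262+c,xs.max()+262+c,ys.mean()+200,len(xs))
L=onz(f,438,289,.11);R=onz(f,189,291,.11)
d=(L-R)[:2];print(L,R,np.linalg.norm(d),'yaw',np.degrees(np.arctan2(-d[0],d[1])))
for (u,v),(a,b) in (((276,212),(357,273.8)),((346,212),(335.4,274.8))):
    p,e=tri((f,u,v),(t['top'],a,b));print(p,e)
    print(onz(f,u,v,.11))
C=(L+R)[:2]/2;y=d/np.linalg.norm(d);x=np.array([y[1],-y[0]])
print('front mid',C,'pivot',C-.02*x,x)
for q in [(293,273),(330,273),(292,203),(333,203)]:
    print([ (lambda p:(round((p[:2]-C)@x,4),round((p[:2]-C)@y,4)))(onz(f,*q,z)) for z in(.088,.1,.12)])
E
```

```text
blob 273 279 212.0222222222222 45
blob 343 349 211.76923076923077 52
[0.58503161 0.07329435 0.11      ] [ 0.55114692 -0.133118    0.11      ] 0.20917512406091665 yaw -9.32253579839146
[ 0.49083487 -0.04539378  0.12577771] [np.float64(0.0011104830929257918), np.float64(0.0011104830929258148)]
[ 0.49581219 -0.04701568  0.11      ]
[0.49770405 0.00721241 0.13412021] [np.float64(0.0002907684708397035), np.float64(0.0002907684708397776)]
[0.50521573 0.00733984 0.11      ]
front mid [ 0.56808927 -0.02991182] pivot [ 0.54835342 -0.02667198] [ 0.98679208 -0.16199196]
[(np.float64(-0.0055), np.float64(-0.0184)), (np.float64(-0.0111), np.float64(-0.0175)), (np.float64(-0.0204), np.float64(-0.016))]
[(np.float64(-0.0052), np.float64(0.0144)), (np.float64(-0.0108), np.float64(0.0142)), (np.float64(-0.0201), np.float64(0.0137))]
[(np.float64(-0.0698), np.float64(-0.0173)), (np.float64(-0.0731), np.float64(-0.0165)), (np.float64(-0.0785), np.float64(-0.015))]
[(np.float64(-0.0695), np.float64(0.017)), (np.float64(-0.0728), np.float64(0.0166)), (np.float64(-0.0782), np.float64(0.016))]
```

servo_tool:
  plan:
    - [1,-0.04,0.013,0,0]
    - [1,-0.08,0.026,0,0]
    - [1,-0.116,0.039,0,0]
    - [1,-0.116,0.039,0.03,0]
    - [1,-0.116,0.039,0.06,0]
    - [1,-0.116,0.039,0.066,0]
    - [1,-0.116,0.039,0.066,0]

```text
clock: 2.4
position: [0.613, 0.0081, 0.2144]
eef_rot: [[-0.986, 0.168, -0.003], [0.168, 0.986, 0.001], [0.003, 0.0, -1.0]]
ft_force: [-0.5, -0.3, 0.7]
gripper_width: -0.002
grasp_force: 0.0
```

servo_tool:
  plan:
    - [1,0,0,0.004,0]
    - [1,0,0,0.008,0]
    - [1,0.001,0,0.012,0]
    - [1,0.002,0,0.016,0]
    - [1,0.003,0,0.019,0]
    - [1,0.004,0,0.022,0]
    - [1,0.004,0,0.022,0]

```text
clock: 3.1
position: [0.6099, 0.0072, 0.1925]
eef_rot: [[-0.985, 0.17, -0.001], [0.17, 0.985, 0.0], [0.001, -0.0, -1.0]]
ft_force: [-0.4, -0.2, 0.3]
gripper_width: 0.0
grasp_force: 0.0
```

servo_tool:
  plan:
    - [1,0.002,0,0.004,0]
    - [1,0.004,0,0.008,0]
    - [1,0.006,0,0.012,0]
    - [1,0.008,0,0.016,0]
    - [1,0.009,0,0.02,0]
    - [1,0.009,0,0.02,0]

```text
clock: 3.7
position: [0.6007, 0.009, 0.1722]
eef_rot: [[-0.985, 0.17, -0.001], [0.17, 0.986, 0.0], [0.001, 0.0, -1.0]]
ft_force: [0.5, -0.4, -1.0]
gripper_width: -0.001
grasp_force: 0.0
```

servo_tool:
  plan:
    - [1,0.002,0,0.004,0]
    - [1,0.003,0,0.008,0]
    - [1,0.004,0,0.012,0]
    - [1,0.005,0,0.016,0]
    - [1,0.005,0,0.016,0]

```text
clock: 4.2
position: [0.5958, 0.0098, 0.1562]
eef_rot: [[-0.985, 0.17, -0.001], [0.17, 0.985, 0.0], [0.001, -0.0, -1.0]]
ft_force: [-0.0, 0.1, -0.3]
gripper_width: -0.004
grasp_force: 0.0
```

```bash
python3 - <<'E'
from h import *
f=grab('scene');t=grab('top')
a=cv2.resize(f['pixels'][150:300,240:400,::-1],(400,375));b=cv2.resize(t['pixels'][165:315,285:445,::-1],(400,375))
cv2.imwrite('pics/d1.png',np.hstack([a,b]));print(observe()['ft_force'])
E
```

```text
[0.16677168 0.51915255 1.05398005]
```

View pics/d1.png

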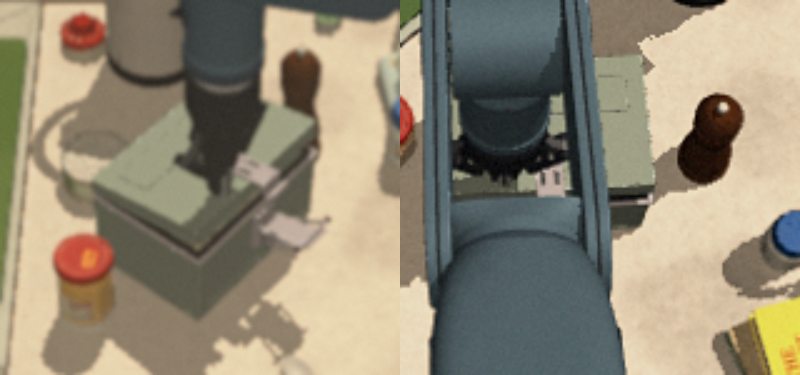

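The lid is following the fingertip and is almost shut: a dark seam shows at scene-crop (200,250). I'll carry on gently.

servo_tool:
  plan:
    - [1,0.001,0,0.003,0]
    - [1,0.002,0,0.006,0]
    - [1,0.002,0,0.009,0]
    - [1,0.002,0,0.012,0]
    - [1,0.002,0,0.014,0]
    - [1,0.002,0,0.014,0]

```text
clock: 4.9
position: [0.5942, 0.01, 0.1426]
eef_rot: [[-0.986, 0.17, -0.001], [0.17, 0.986, 0.0], [0.001, -0.0, -1.0]]
ft_force: [-0.7, -0.6, 0.7]
gripper_width: -0.001
grasp_force: 0.0
```

servo_tool:
  plan:
    - [1,0,0,0.002,0]
    - [1,0,0,0.004,0]
    - [1,0,0,0.006,0]
    - [1,0,0,0.006,0]

```text
clock: 5.3
position: [0.5945, 0.0102, 0.1383]
eef_rot: [[-0.986, 0.17, 0.001], [0.17, 0.986, 0.0], [-0.001, 0.0, -1.0]]
ft_force: [-2.4, 1.2, 8.9]
gripper_width: 0.001
grasp_force: 4.0
```

servo_tool:
  plan:
    - [1,0,0,0.001,0]
    - [1,0,0,0.0015,0]
    - [1,0,0,0.0015,0]

```text
clock: 5.6
position: [0.5945, 0.0102, 0.1379]
eef_rot: [[-0.986, 0.17, 0.002], [0.17, 0.986, -0.0], [-0.002, 0.0, -1.0]]
ft_force: [-4.4, 2.0, 13.9]
gripper_width: -0.0
grasp_force: 7.0
```

servo_tool:
  plan:
    - [1,0,0,-0.02,0]
    - [1,0,0,-0.06,0]
    - [-0.5,0.02,-0.02,-0.1,0]
    - [-1,0.044,-0.044,-0.112,0]
    - [-1,0.044,-0.044,-0.112,0]
    - [-1,0.044,-0.044,-0.112,0]
    - [-1,0.044,-0.044,-0.112,0]
    - [-1,0.044,-0.044,-0.112,0]

```text
clock: 6.4
position: [0.5437, -0.0253, 0.2464]
eef_rot: [[-0.986, 0.169, -0.002], [0.169, 0.986, 0.001], [0.002, 0.0, -1.0]]
ft_force: [-0.5, -0.3, -0.1]
gripper_width: 0.993
grasp_force: 0.0
```

```bash
python3 - <<'E'
from h import *
import pickle
f=grab('wrist','e1');s=grab('scene');t=grab('top');pickle.dump((f,s,t),open('f2.pkl','wb'))
print(observe()['position'],observe()['ft_force'])
E
```

```text
[ 0.54372681 -0.02547258  0.24671918] [ 0.23518665 -0.28753895  0.77566982]
```

View pics/e1.png

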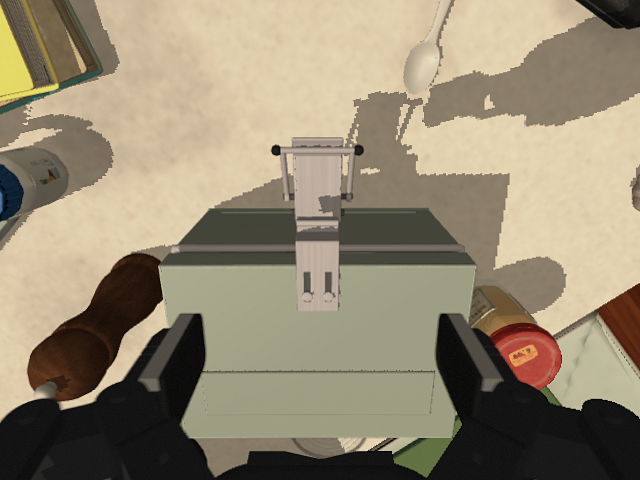

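The lid is shut, with its front edge at v≈265. The keeper strap runs from (318,310) to its hook at about (318,220), and the buttons are at (276,150) and (358,150). I'll zoom on the hook and triangulate the buttons.

```bash
python3 - <<'E'
from h import *
import pickle
f,s,t=pickle.load(open('f2.pkl','rb'));f1=pickle.load(open('f1.pkl','rb'))
def blob(f,u,v):
    g=f['pixels'].max(2)[v-9:v+10,u-9:u+10].astype(int)<70
    n,l,st,c=cv2.connectedComponentsWithStats(g.astype(np.uint8));i=1+st[1:,4].argmax();return c[i]+[u-9,v-9]
C=np.array([.568,-.030]);a=np.radians(9.5);x=np.array([np.cos(a),-np.sin(a)]);y=np.array([np.sin(a),np.cos(a)])
tin=lambda p:np.round([(p[:2]-C)@x*1e3-75,(p[:2]-C)@y*1e3,p[2]*1e3],1)
P=[]
for A,B in (((276,212),(276,150)),((346,212),(358,150))):
    p,e=tri((f1,*blob(f1,*A)),(f,*blob(f,*B)));P.append(p);print('btn',p.round(4),tin(p),np.round(e,4))
    b=blob(f,*B);print([tin(onz(f,*b,z)) for z in (.11,.12,.13)])
print('sep',np.linalg.norm(P[0]-P[1]))
for q in [(161,266),(475,265)]: print('lidfront',tin(onz(f,*q,.134)),tin(onz(f,*q,.137)))
for v in (216,220,224,228,232,236,240): print(v,[tin(onz(f,318,v,z))[:2] for z in (.118,.124,.13,.136)], f['pixels'][v,318])
cv2.imwrite('pics/e2.png',cv2.resize(f['pixels'][130:320,260:380,::-1],(480,760)[0:2][::1])[:600] if 0 else cv2.resize(f['pixels'][185:285,265:375,::-1],(660,600),interpolation=cv2.INTER_CUBIC))
E
```

```text
btn [ 0.4947 -0.0464  0.114 ] [-144.6  -28.2  114. ] [0.0001 0.0001]
[array([-144. ,  -28.7,  110. ]), array([-145.4,  -27.7,  120. ]), array([-146.8,  -26.6,  130. ])]
btn [0.5039 0.0072 0.1138] [-144.4   26.1  113.8] [0. 0.]
[array([-143.9,   26.4,  110. ]), array([-145.3,   25.5,  120. ]), array([-146.7,   24.6,  130. ])]
sep 0.05430460413232413
lidfront [ -70.7 -105.8  134. ] [ -72.  -104.6  137. ]
lidfront [-70.3 104.1 134. ] [-71.6 102.9 137. ]
216 [array([-100.2,   -0.7]), array([-102.1,   -0.7]), array([-103.9,   -0.7]), array([-105.7,   -0.6])] [136 125 115]
220 [array([-97.4,  -0.8]), array([-99.3,  -0.7]), array([-101.2,   -0.7]), array([-103.1,   -0.7])] [129 118 109]
224 [array([-94.5,  -0.8]), array([-96.4,  -0.7]), array([-98.4,  -0.7]), array([-100.4,   -0.7])] [197 179 165]
228 [array([-91.6,  -0.8]), array([-93.6,  -0.8]), array([-95.6,  -0.7]), array([-97.6,  -0.7])] [108  99  92]
232 [array([-88.6,  -0.8]), array([-90.7,  -0.8]), array([-92.8,  -0.7]), array([-94.9,  -0.7])] [84 78 72]
236 [array([-85.7,  -0.8]), array([-87.8,  -0.8]), array([-90. ,  -0.8]), array([-92.2,  -0.7])] [82 76 70]
240 [array([-82.7,  -0.9]), array([-84.9,  -0.8]), array([-87.2,  -0.8]), array([-89.4,  -0.7])] [99 90 83]
```

View pics/e2.png

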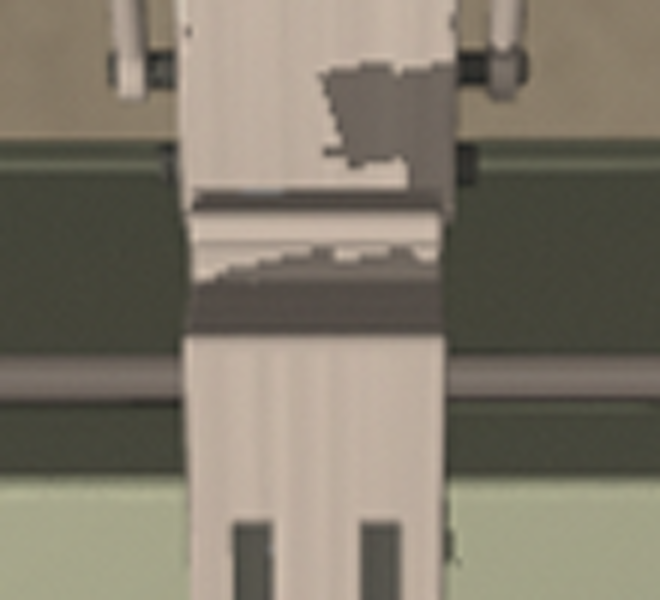

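The zoom shows the hook in crop rows. The lip is at rows 213–243 (v≈220.5–225.5), the channel at 243–283, and the wall at 283–335. That puts the seat at about tin x = -94, z = 128. The bar is at (-144.5, -1, 114), and the button spacing of 54 mm matches. Next: go to the bar and pinch it.

servo_tool:
  plan:
    - [-1,0.023,-0.001,0.02,0]
    - [-1,0.047,-0.002,0.06,0]
    - [-1,0.047,-0.002,0.1,0]
    - [-1,0.047,-0.002,0.13,0]
    - [-1,0.047,-0.002,0.15,0]
    - [-1,0.047,-0.002,0.1575,0]
    - [-1,0.047,-0.002,0.1575,0]
    - [-1,0.047,-0.002,0.1575,0]
  grip_force: 30

```text
clock: 7.35
position: [0.4978, -0.02, 0.0909]
eef_rot: [[-0.986, 0.17, 0.001], [0.17, 0.986, -0.0], [-0.001, -0.0, -1.0]]
ft_force: [0.7, 0.0, -0.2]
gripper_width: 1.002
grasp_force: 0.0
```

servo_tool:
  plan:
    - [0.2,0,0,0,0]
    - [0.5,0,0,0,0]
    - [0.5,0,0,0,0]
    - [0.5,0,0,0,0]
    - [0.5,0,0,0,0]
    - [0.5,0,0,0,0]
  grip_force: 30

```text
clock: 7.95
position: [0.4968, -0.0195, 0.0902]
eef_rot: [[-0.986, 0.17, -0.0], [0.17, 0.986, 0.0], [0.0, 0.0, -1.0]]
ft_force: [-0.4, 3.9, 0.9]
gripper_width: 0.676
grasp_force: 31.8
```

```bash
python3 - <<'E'
from h import *
f=grab('wrist');o=observe();print(o['gripper_width'],o['grasp_force'],o['ft_force'],o['position'])
cv2.imwrite('pics/g1.png',f['pixels'][:,:,::-1])
E
```

```text
0.6752210916174765 31.83434122474864 [-0.94318725  4.76088768  1.36569637] [ 0.49679007 -0.01954573  0.09013056]
```

View pics/g1.png

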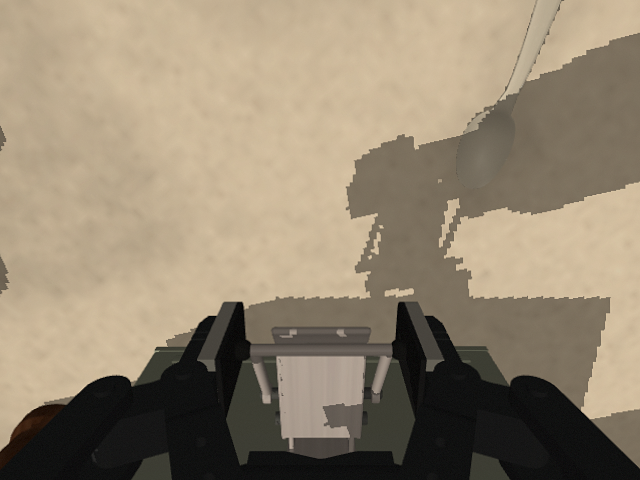

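The loop's bar is pinched by its buttons between the pads: bar at row ~350, buttons at (245,350) and (395,350). I'll lift it along its arc.

servo_tool:
  plan:
    - [0.5,-0.002,0.0005,-0.0025,0]
    - [0.5,-0.0045,0.001,-0.005,0]
    - [0.5,-0.007,0.001,-0.008,0]
    - [0.5,-0.0095,0.001,-0.011,0]
    - [0.5,-0.0145,0.001,-0.014,0]
    - [0.5,-0.0195,0.001,-0.0165,0]
    - [0.5,-0.0245,0.001,-0.018,0]
    - [0.5,-0.0295,0.001,-0.0195,0]
    - [0.5,-0.0295,0.001,-0.0195,0]

```text
clock: 8.9
position: [0.5271, -0.0243, 0.1097]
eef_rot: [[-0.985, 0.17, 0.001], [0.17, 0.985, -0.001], [-0.001, -0.0, -1.0]]
ft_force: [-3.3, -1.7, -1.1]
gripper_width: 0.676
grasp_force: 32.9
```

servo_tool:
  plan:
    - [0.5,0,0,-0.0015,0]
    - [0.5,0,0,-0.003,0]
    - [0.5,0,0,-0.0045,0]
    - [0.5,-0.002,0,-0.0055,0]
    - [0.5,-0.004,0,-0.0055,0]
    - [0.5,-0.006,0,-0.0055,0]
    - [0.5,-0.006,0,-0.0055,0]

```text
clock: 9.6
position: [0.5327, -0.0249, 0.1158]
eef_rot: [[-0.986, 0.17, 0.001], [0.17, 0.986, -0.0], [-0.001, 0.0, -1.0]]
ft_force: [-3.9, -1.9, 2.9]
gripper_width: 0.676
grasp_force: 33.3
```

```bash
python3 - <<'E'
from h import *
f=grab('wrist');o=observe();print(o['gripper_width'],o['grasp_force'],o['ft_force'],o['position'])
cv2.imwrite('pics/g2.png',cv2.resize(f['pixels'][260:460,190:450,::-1],(780,600)))
E
```

```text
0.6739036799815888 33.32288592355326 [-4.09655074 -1.73690304  2.4237354 ] [ 0.53255446 -0.02481371  0.11570136]
```

View pics/g2.png

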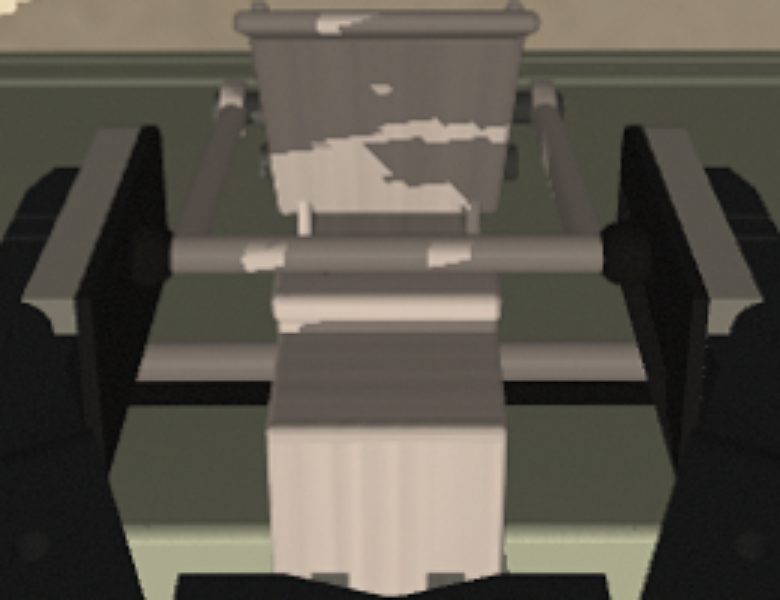

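The bar (crop row ~255) now hangs in front of the hook's lip (rows 295–320), and the lever has swung up. I'll measure the remaining distance.

```bash
python3 - <<'E'
from h import *
f=grab('wrist')
C=np.array([.568,-.030]);a=np.radians(9.5);x=np.array([np.cos(a),-np.sin(a)]);y=np.array([np.sin(a),np.cos(a)])
tin=lambda p:np.round([(p[:2]-C)@x*1e3-75,(p[:2]-C)@y*1e3,p[2]*1e3],1)
for n,v,zs in (('bar',345,(.137,.140,.143)),('lipfront',358.3,(.13,.132,.134)),('lipback',366.7,(.13,.132,.134)),('floorwall',371,(.124,.126,.128)),('walltop',402,(.14,.142,.144))):
    print(n,[tin(onz(f,320,v,z)) for z in zs])
print(tin(observe()['position']))
E
```

```text
bar [array([-111. ,   -0.8,  137. ]), array([-113.1,   -0.8,  140. ]), array([-115.2,   -0.7,  143. ])]
lipfront [array([-100.5,   -0.8,  130. ]), array([-102. ,   -0.8,  132. ]), array([-103.5,   -0.8,  134. ])]
lipback [array([-96.9,  -0.8, 130. ]), array([-98.4,  -0.8, 132. ]), array([-99.9,  -0.8, 134. ])]
floorwall [array([-90.3,  -0.9, 124. ]), array([-91.9,  -0.9, 126. ]), array([-93.4,  -0.9, 128. ])]
walltop [array([-89.7,  -0.9, 140. ]), array([-91.5,  -0.9, 142. ]), array([-93.3,  -0.9, 144. ])]
[-111.    -0.8  115.6]
```

servo_tool:
  plan:
    - [0.5,-0.003,0,0,0]
    - [0.5,-0.006,0,0,0]
    - [0.5,-0.009,0,0,0]
    - [0.5,-0.012,0,0,0]
    - [0.5,-0.015,0,0,0]
    - [0.5,-0.0165,0,0,0]
    - [0.5,-0.018,0,0,0]
    - [0.5,-0.018,0,0,0]

```text
clock: 10.5
position: [0.5499, -0.0281, 0.115]
eef_rot: [[-0.986, 0.169, -0.0], [0.169, 0.986, -0.0], [0.0, -0.0, -1.0]]
ft_force: [-3.7, -2.8, -1.6]
gripper_width: 0.677
grasp_force: 33.5
```

```bash
python3 - <<'E'
from h import *
f=grab('wrist');o=observe();print(o['gripper_width'],o['grasp_force'],o['ft_force'],o['position'])
cv2.imwrite('pics/g3.png',cv2.resize(f['pixels'][260:460,190:450,::-1],(780,600)))
E
```

```text
0.6709610175157665 33.48192036850378 [-3.64801895 -2.32697955 -0.90887446] [ 0.54980051 -0.02803535  0.11501014]
```

View pics/g3.png

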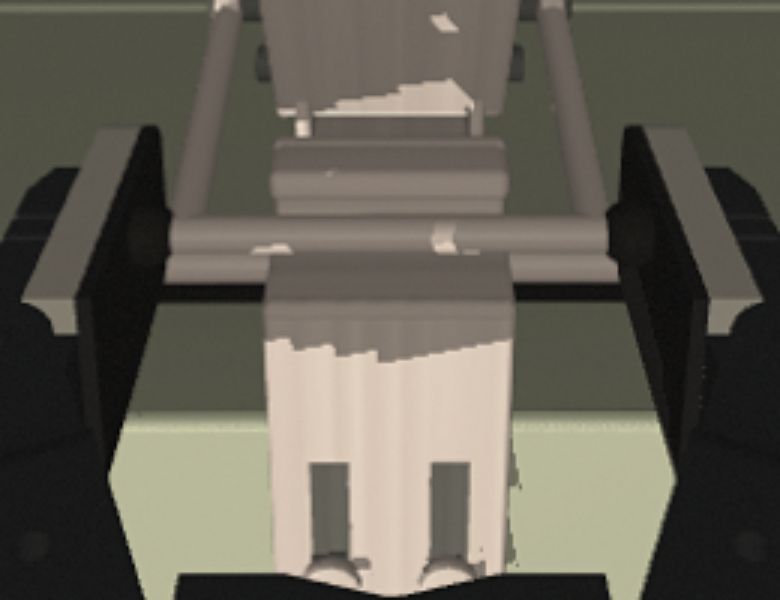

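The bar (crop row ~235) is now behind the lip (rows 170–197) and over the channel, just before the wall (rows 255–303). That was my last picture, so numbers and feel from here.

```bash
python3 - <<'E'
from h import *
f=grab('wrist')
C=np.array([.568,-.030]);a=np.radians(9.5);x=np.array([np.cos(a),-np.sin(a)]);y=np.array([np.sin(a),np.cos(a)])
tin=lambda p:np.round([(p[:2]-C)@x*1e3-75,(p[:2]-C)@y*1e3,p[2]*1e3],1)
for n,v,zs in (('bar',338.5,(.134,.137,.140,.143)),('lipfront',316.7,(.132,)),('lipback',325.7,(.132,)),('walltop',361,(.142,))):
    print(n,[tin(onz(f,320,v,z)) for z in zs])
print(tin(observe()['position']))
E
```

```text
bar [array([-94.5,  -1.1, 134. ]), array([-96.5,  -1.1, 137. ]), array([-98.5,  -1. , 140. ]), array([-100.5,   -1. ,  143. ])]
lipfront [array([-101.9,   -1. ,  132. ])]
lipback [array([-98.3,  -1. , 132. ])]
walltop [array([-91.2,  -1.1, 142. ])]
[-93.4  -1.1 115. ]
```

servo_tool:
  plan:
    - [0.5,-0.0015,0,0,0]
    - [0.5,-0.003,0,0,0]
    - [0.5,-0.003,0,0.0015,0]
    - [0.5,-0.003,0,0.003,0]
    - [0.5,-0.003,0,0.0045,0]
    - [0.5,-0.003,0,0.006,0]
    - [0.5,-0.003,0,0.006,0]

```text
clock: 11.3
position: [0.5523, -0.0284, 0.1087]
eef_rot: [[-0.985, 0.17, -0.001], [0.17, 0.985, 0.0], [0.001, 0.0, -1.0]]
ft_force: [-3.6, -2.0, 1.1]
gripper_width: 0.674
grasp_force: 33.5
```

servo_tool:
  plan:
    - [0.5,0,0,0.001,0]
    - [0.5,0,0,0.002,0]
    - [0.5,0,0,0.003,0]
    - [0.5,0,0,0.004,0]
    - [0.5,0,0,0.004,0]

```text
clock: 11.8
position: [0.5526, -0.0284, 0.105]
eef_rot: [[-0.985, 0.17, -0.0], [0.17, 0.985, 0.0], [0.0, 0.0, -1.0]]
ft_force: [-3.4, -2.0, 1.5]
gripper_width: 0.667
grasp_force: 33.5
```

```bash
cat > m.py <<'E'
from h import *
f=grab('wrist')
C=np.array([.568,-.030]);a=np.radians(9.5);x=np.array([np.cos(a),-np.sin(a)]);y=np.array([np.sin(a),np.cos(a)])
tin=lambda p:np.round([(p[:2]-C)@x*1e3-75,(p[:2]-C)@y*1e3,p[2]*1e3],1)
g=f['pixels'].astype(int).sum(2)//3
print('col beside strap',[(v,int(g[v,262:270].mean())) for v in range(300,372,2)])
print('col strap',[(v,int(g[v,300:330].mean())) for v in range(290,372,2)])
o=observe();print(tin(o['position']),o['ft_force'].round(1))
E
python3 m.py
```

```text
col beside strap [(300, 79), (302, 78), (304, 78), (306, 77), (308, 77), (310, 78), (312, 78), (314, 78), (316, 78), (318, 79), (320, 78), (322, 79), (324, 78), (326, 78), (328, 78), (330, 86), (332, 111), (334, 123), (336, 134), (338, 131), (340, 122), (342, 96), (344, 79), (346, 79), (348, 77), (350, 92), (352, 112), (354, 122), (356, 132), (358, 134), (360, 125), (362, 119), (364, 27), (366, 18), (368, 19), (370, 27)]
col strap [(290, 128), (292, 128), (294, 128), (296, 128), (298, 113), (300, 92), (302, 92), (304, 92), (306, 92), (308, 92), (310, 92), (312, 89), (314, 105), (316, 97), (318, 93), (320, 94), (322, 95), (324, 98), (326, 120), (328, 129), (330, 131), (332, 127), (334, 117), (336, 137), (338, 131), (340, 121), (342, 102), (344, 92), (346, 91), (348, 93), (350, 92), (352, 91), (354, 93), (356, 94), (358, 91), (360, 90), (362, 93), (364, 95), (366, 94), (368, 94), (370, 93)]
[-90.5  -1.  105. ] [-3.6 -2.7  1.5]
```

servo_tool:
  plan:
    - [0.5,0,0,0.001,0]
    - [0.5,0,0,0.002,0]
    - [0.5,0,0,0.002,0]

```text
clock: 12.15
position: [0.5527, -0.0285, 0.104]
eef_rot: [[-0.986, 0.17, 0.0], [0.17, 0.986, -0.0], [-0.0, -0.0, -1.0]]
ft_force: [-6.2, -1.9, 8.9]
gripper_width: 0.676
grasp_force: 33.8
```

```bash
python3 m.py
```

```text
col beside strap [(300, 79), (302, 78), (304, 78), (306, 78), (308, 78), (310, 78), (312, 78), (314, 78), (316, 78), (318, 78), (320, 78), (322, 78), (324, 77), (326, 78), (328, 78), (330, 85), (332, 110), (334, 123), (336, 133), (338, 131), (340, 122), (342, 100), (344, 78), (346, 79), (348, 78), (350, 79), (352, 101), (354, 116), (356, 125), (358, 135), (360, 130), (362, 124), (364, 105), (366, 13), (368, 19), (370, 19)]
col strap [(290, 132), (292, 131), (294, 131), (296, 132), (298, 108), (300, 92), (302, 92), (304, 92), (306, 92), (308, 92), (310, 92), (312, 87), (314, 102), (316, 100), (318, 92), (320, 94), (322, 95), (324, 95), (326, 117), (328, 128), (330, 131), (332, 128), (334, 117), (336, 136), (338, 131), (340, 121), (342, 98), (344, 93), (346, 91), (348, 92), (350, 92), (352, 91), (354, 92), (356, 94), (358, 91), (360, 89), (362, 92), (364, 95), (366, 94), (368, 94), (370, 93)]
[-90.4  -1.  104. ] [-7.2 -0.5  8.6]
```

servo_tool:
  plan:
    - [0.5,0,0,-0.0008,0]
    - [0.0,0,0,-0.0008,0]
    - [-0.6,0,0,-0.0008,0]
    - [-1,0,0,-0.0008,0]
    - [-1,0,0,-0.0008,0]
    - [-1,0,0,-0.03,0]
    - [-1,0,0,-0.07,0]
    - [-1,0.02,0,-0.11,0]
    - [-1,0.04,0,-0.146,0]
    - [-1,0.04,0,-0.146,0]
    - [-1,0.04,0,-0.146,0]

```text
clock: 13.3
position: [0.514, -0.0216, 0.2502]
eef_rot: [[-0.986, 0.169, 0.003], [0.169, 0.986, -0.001], [-0.003, -0.0, -1.0]]
ft_force: [1.0, -0.5, -1.4]
gripper_width: 1.0
grasp_force: 0.0
```

```bash
cat > m2.py <<'E'
from h import *
import pickle
f=grab('wrist');s=grab('scene');t=grab('top');pickle.dump((f,s,t),open('f3.pkl','wb'))
C=np.array([.568,-.030]);a=np.radians(9.5);x=np.array([np.cos(a),-np.sin(a)]);y=np.array([np.sin(a),np.cos(a)])
tin=lambda p:np.round([(p[:2]-C)@x*1e3-75,(p[:2]-C)@y*1e3,p[2]*1e3],1)
o=observe();print(o['position'],tin(o['position']),o['joints'].round(1),o['ft_force'].round(1))
print('bottle',tin(onz(t,442,258,.083)),'mill',tin(onz(t,413,210,.17)))
g=f['pixels'].astype(int)
# where should things be
W=lambda X,Y,Z:np.r_[C+(X+75)/1e3*x+Y/1e3*y,Z/1e3]
for n,p in dict(seat=(-94.5,-1,128),btnL=(-94.5,26,128),btnR=(-94.5,-28,128),tip23=(-141,0,129)).items(): print(n,np.round(proj(f,W(*p)),1))
dark=(g.max(2)<70).astype(np.uint8);dark[330:]=0
n,l,st,c=cv2.connectedComponentsWithStats(dark)
print([(c[i].round(1).tolist(),int(st[i,4])) for i in range(1,n) if 15<st[i,4]<400 and 220<c[i][0]<420])
u=int(proj(f,W(-94.5,-1,128))[0])
print('strap col',[(v,int(g[v,u-8:u+8].sum(1).mean()//3)) for v in range(60,300,3)])
E
python3 m2.py
```

```text
[ 0.513077   -0.02155251  0.24755984] [-130.6   -0.7  247.6] [-14.9  10.5  91.2   0.   78.4 -95.1] [ 0.6  0.1 -0.8]
bottle [-109.5 -256.5   83. ] mill [  -3.3 -176.7  170. ]
seat [319.8 266.6]
btnL [358.5 266.4]
btnR [281.1 266.8]
tip23 [320.9 202.6]
[([294.5, 230.0], 20), ([344.0, 230.0], 25), ([294.1, 252.8], 121), ([344.4, 252.3], 147)]
strap col [(60, 197), (63, 197), (66, 198), (69, 199), (72, 197), (75, 196), (78, 198), (81, 199), (84, 200), (87, 200), (90, 199), (93, 198), (96, 198), (99, 199), (102, 198), (105, 198), (108, 200), (111, 201), (114, 201), (117, 201), (120, 201), (123, 200), (126, 199), (129, 200), (132, 200), (135, 200), (138, 200), (141, 199), (144, 199), (147, 199), (150, 198), (153, 198), (156, 198), (159, 198), (162, 197), (165, 193), (168, 160), (171, 160), (174, 167), (177, 170), (180, 168), (183, 164), (186, 168), (189, 178), (192, 178), (195, 178), (198, 177), (201, 177), (204, 177), (207, 177), (210, 176), (213, 176), (216, 176), (219, 175), (222, 175), (225, 175), (228, 170), (231, 163), (234, 130), (237, 107), (240, 126), (243, 150), (246, 154), (249, 171), (252, 132), (255, 83), (258, 86), (261, 177), (264, 153), (267, 145), (270, 75), (273, 76), (276, 76), (279, 116), (282, 170), (285, 172), (288, 172), (291, 172), (294, 172), (297, 172)]
```

```bash
python3 - <<'E'
from h import *
import pickle
f,s,t=pickle.load(open('f3.pkl','rb'))
C=np.array([.568,-.030]);a=np.radians(9.5);x=np.array([np.cos(a),-np.sin(a)]);y=np.array([np.sin(a),np.cos(a)])
W=lambda X,Y,Z:np.r_[C+(X+75)/1e3*x+Y/1e3*y,Z/1e3]
for n,p in dict(lipf=(-101.5,0,132),lipb=(-97.7,0,132),wallt=(-91.3,0,142),bar=(-94.5,0,128),rim=(-77,0,110),lidf=(-73.3,0,140)).items(): print(n,proj(f,W(*p))[1].round(1))
g=f['pixels'].astype(int).sum(2)//3
for us in ((294,298),(343,347)): print([(v,int(g[v,us[0]:us[1]].mean())) for v in range(150,300,2)])
print('row265',[(u,int(g[264:267,u].mean())) for u in range(270,372,3)])
# lever width vs v -> handle edges
for v in range(162,236,6):
    r=g[v,280:360]; print(v,[int(k) for k in r[::4]])
E
```

```text
lipf 259.6
lipb 264.7
wallt 279.6
bar 266.6
rim 278.0
lidf 302.1
[(150, 198), (152, 199), (154, 198), (156, 197), (158, 197), (160, 199), (162, 201), (164, 200), (166, 189), (168, 188), (170, 188), (172, 189), (174, 190), (176, 190), (178, 190), (180, 189), (182, 185), (184, 184), (186, 186), (188, 187), (190, 187), (192, 187), (194, 188), (196, 188), (198, 188), (200, 188), (202, 166), (204, 119), (206, 123), (208, 122), (210, 122), (212, 124), (214, 125), (216, 124), (218, 122), (220, 123), (222, 123), (224, 123), (226, 122), (228, 61), (230, 55), (232, 50), (234, 99), (236, 72), (238, 66), (240, 84), (242, 61), (244, 67), (246, 76), (248, 72), (250, 65), (252, 65), (254, 63), (256, 63), (258, 63), (260, 63), (262, 77), (264, 150), (266, 174), (268, 102), (270, 62), (272, 64), (274, 63), (276, 63), (278, 82), (280, 104), (282, 108), (284, 85), (286, 31), (288, 63), (290, 64), (292, 63), (294, 64), (296, 64), (298, 64)]
[(150, 199), (152, 195), (154, 195), (156, 198), (158, 199), (160, 199), (162, 200), (164, 200), (166, 201), (168, 195), (170, 200), (172, 202), (174, 202), (176, 20
[... 1762 characters left out ...]
8, 188, 179, 175, 179, 180, 179, 179, 175, 177, 181, 175, 179, 199, 177, 119, 119]
204 [201, 202, 151, 118, 111, 177, 174, 178, 180, 177, 177, 174, 176, 180, 175, 177, 120, 116, 119, 118]
210 [120, 121, 121, 119, 116, 177, 172, 178, 179, 177, 176, 174, 176, 180, 175, 176, 119, 118, 119, 119]
216 [117, 120, 120, 121, 116, 177, 174, 177, 179, 176, 176, 174, 177, 179, 172, 177, 116, 117, 117, 118]
222 [118, 119, 118, 121, 116, 175, 172, 176, 178, 175, 176, 173, 176, 179, 172, 176, 116, 118, 121, 115]
228 [115, 118, 110, 115, 48, 176, 171, 175, 177, 174, 175, 167, 121, 109, 149, 119, 44, 106, 70, 122]
234 [98, 98, 99, 76, 94, 144, 108, 107, 115, 111, 166, 128, 109, 111, 106, 105, 90, 80, 84, 92]
```

```bash
python3 - <<'E'
from h import *
import pickle
f,s,t=pickle.load(open('f3.pkl','rb'))
C=np.array([.568,-.030]);a=np.radians(9.5);x=np.array([np.cos(a),-np.sin(a)]);y=np.array([np.sin(a),np.cos(a)])
W=lambda X,Y,Z:np.r_[C+(X+75)/1e3*x+Y/1e3*y,Z/1e3]
for th in np.arange(1.0,2.5,.1):
    h=np.array([-np.sin(th),-np.cos(th)]);n=np.array([np.cos(th),-np.sin(th)])
    o=[]
    for r_,off in((47,-7),(62,-7),(62,-14)):
        p=np.array([-95,88])+r_*h+off*n
        L=proj(f,W(p[0],17,p[1]));R=proj(f,W(p[0],-17,p[1]));o+=[round(L[1],1),round(abs(L[0]-R[0]),1),p.round(0).tolist()]
    pin=np.array([-95,88])+12*h+3*n
    print(round(th,2),*o,'loop',np.linalg.norm(pin-[-94.5,128]).round(1))
g=f['pixels'].astype(float).sum(2)/3
for v in (172,182,194,204,214,224):
    row=cv2.GaussianBlur(g[v:v+3].mean(0)[None],(1,1),0)[0];d=np.diff(row);a_=285+np.abs(d[285:308]).argmax();b_=335+np.abs(d[335:352]).argmax();print(v,a_,b_,b_-a_)
E
```

```text
1.0 185.4 42.6 [-138.0, 68.0] 167.8 42.2 [-151.0, 60.0] 164.4 43.1 [-155.0, 66.0] loop 49.8
1.1 184.6 43.2 [-140.0, 73.0] 166.0 43.0 [-153.0, 66.0] 163.4 43.9 [-157.0, 72.0] loop 49.1
1.2 184.3 43.9 [-141.0, 77.0] 165.0 43.8 [-155.0, 72.0] 163.3 44.8 [-158.0, 79.0] loop 48.3
1.3 184.6 44.5 [-142.0, 82.0] 164.8 44.7 [-157.0, 78.0] 163.9 45.7 [-158.0, 85.0] loop 47.5
1.4 185.6 45.2 [-143.0, 87.0] 165.4 45.6 [-157.0, 84.0] 165.5 46.6 [-158.0, 91.0] loop 46.5
1.5 187.2 45.8 [-142.0, 92.0] 166.9 46.4 [-157.0, 91.0] 168.0 47.5 [-158.0, 98.0] loop 45.5
1.6 189.5 46.5 [-142.0, 96.0] 169.3 47.3 [-157.0, 97.0] 171.5 48.4 [-157.0, 104.0] loop 44.5
1.7 192.5 47.1 [-141.0, 101.0] 172.6 48.2 [-156.0, 103.0] 175.9 49.2 [-155.0, 110.0] loop 43.4
1.8 196.1 47.7 [-139.0, 105.0] 176.9 49.0 [-154.0, 109.0] 181.3 50.1 [-152.0, 116.0] loop 42.2
1.9 200.4 48.2 [-137.0, 110.0] 182.1 49.8 [-151.0, 115.0] 187.6 50.8 [-149.0, 121.0] loop 41.0
2.0 205.2 48.8 [-135.0, 114.0] 188.2 50.6 [-148.0, 120.0] 194.8 51.5 [-146.0, 127.0] loop 39.8
2.1 210.7 49.2 [-132.0, 118.0] 195.2 51.3 [-145.0, 125.0] 202.8 52.1 [-141.0, 131.0] loop 38.6
2.2 216.6 49.6 [-129.0, 121.0] 202.9 51.9 [-141.0, 130.0] 211.4 52.6 [-137.0, 136.0] loop 37.3
2.3 222.9 49.9 [-125.0, 125.0] 211.3 52.4 [-137.0, 135.0] 220.6 53.0 [-132.0, 140.0] loop 36.1
2.4 229.5 50.2 [-122.0, 127.0] 220.3 52.8 [-132.0, 138.0] 230.3 53.3 [-127.0, 143.0] loop 34.9
172 296 342 46
182 296 341 45
194 296 348 52
204 297 340 43
214 297 340 43
224 297 340 43
```

The numbers confirm the bar sits in the channel, 1 px from where it was predicted, and the lever is at about 1.5 rad with the loop taut. I'll turn the gripper a quarter turn to push with the back of the open front finger, which keeps the body clear of the lid.

servo_tool:
  plan:
    - [-1,0.01,0,0,8.5]
    - [-1,0.02,0,0,17]
    - [-1,0.03,0,0,25.5]
    - [-1,0.04,0,0,34]
    - [-1,0.05,0,0,42.5]
    - [-1,0.066,0,0,51]
    - [-1,0.066,0,0,59.5]
    - [-1,0.066,0,0,68]
    - [-1,0.066,0,0,76.5]
    - [-1,0.066,0,0,85]
    - [-1,0.066,0,0,90]
    - [-1,0.066,0,0,90]
  grip_force: 80

```text
clock: 14.65
position: [0.4481, -0.0104, 0.2477]
eef_rot: [[0.17, 0.985, -0.003], [0.985, -0.17, 0.001], [0.0, -0.003, -1.0]]
ft_force: [-0.1, -0.2, -0.2]
gripper_width: 0.998
grasp_force: 0.0
```

servo_tool:
  plan:
    - [-1,0,0,0.04,0]
    - [-1,0,0,0.08,0]
    - [-1,0,0,0.12,0]
    - [-1,0,0,0.145,0]
    - [-1,0,0,0.155,0]
    - [-1,0,0,0.155,0]

```text
clock: 15.25
position: [0.4473, -0.0102, 0.0926]
eef_rot: [[0.168, 0.986, -0.004], [0.986, -0.168, 0.001], [0.0, -0.004, -1.0]]
ft_force: [-1.0, 0.5, 0.8]
gripper_width: 0.997
grasp_force: 0.0
```

```bash
python3 - <<'E'
from h import *
C=np.array([.568,-.030]);a=np.radians(9.5);x=np.array([np.cos(a),-np.sin(a)]);y=np.array([np.sin(a),np.cos(a)])
tin=lambda p:np.round([(p[:2]-C)@x*1e3-75,(p[:2]-C)@y*1e3,p[2]*1e3],1)
o=observe();print(tin(o['position']),o['joints'].round(1),o['ft_force'].round(1))
E
```

```text
[-197.3   -0.4   92.6] [-15.6  13.2 112.1   0.   54.9  -6. ] [-1.   0.5  0.8]
```

servo_tool:
  plan:
    - [-1,0,0.005,0,0]
    - [-1,0,0.005,0.004,0]
    - [-1,0,0.005,0.008,0]
    - [-1,0,0.005,0.012,0]
    - [-1,0,0.005,0.016,0]
    - [-1,0,0.005,0.016,0]

```text
clock: 15.85
position: [0.4528, -0.0112, 0.0776]
eef_rot: [[0.17, 0.985, -0.001], [0.986, -0.17, 0.0], [0.0, -0.001, -1.0]]
ft_force: [-0.6, 0.8, 0.3]
gripper_width: 1.0
grasp_force: 0.0
```

servo_tool:
  plan:
    - [-1,0,0,0.003,0]
    - [-1,0,0,0.006,0]
    - [-1,0,0,0.009,0]
    - [-1,0,0.001,0.012,0]
    - [-1,0,0.001,0.012,0]

```text
clock: 16.35
position: [0.4542, -0.0115, 0.0658]
eef_rot: [[0.17, 0.985, -0.0], [0.985, -0.17, 0.0], [0.0, -0.0, -1.0]]
ft_force: [-0.9, 0.1, 2.0]
gripper_width: 0.999
grasp_force: 0.9
```

servo_tool:
  plan:
    - [-1,0,0,0.003,0]
    - [-1,0,0,0.006,0]
    - [-1,0,0,0.009,0]
    - [-1,0,0.001,0.012,0]
    - [-1,0,0.001,0.012,0]

```text
clock: 16.85
position: [0.4567, -0.0121, 0.0544]
eef_rot: [[0.17, 0.985, 0.003], [0.985, -0.17, -0.001], [-0.0, 0.003, -1.0]]
ft_force: [1.9, -0.3, 5.4]
gripper_width: 0.996
grasp_force: 2.2
```

```bash
python3 - <<'E'
from h import *
import pickle
f,t,s=grab('wrist'),grab('top'),grab('scene');pickle.dump((f,s,t),open('f4.pkl','wb'))
C=np.array([.568,-.030]);a=np.radians(9.5);x=np.array([np.cos(a),-np.sin(a)]);y=np.array([np.sin(a),np.cos(a)])
W=lambda X,Y,Z:np.r_[C+(X+75)/1e3*x+Y/1e3*y,Z/1e3]
tin=lambda p:np.round([(p[:2]-C)@x*1e3-75,(p[:2]-C)@y*1e3,p[2]*1e3],1)
o=observe();print(tin(o['position']),o['ft_force'].round(1))
for n,p in dict(hook=(-95,14,130),lidfront=(-74,0,138),piv=(-95,17,88),tip1=(-148,17,57),tip7=(-135,17,44)).items(): print(n,np.round(proj(f,W(*p))),np.round(proj(s,W(*p)),1),np.round(proj(t,W(*p)),1))
E
```

```text
[-187.8   -0.7   54.6] [ 2.  -0.9  4.7]
hook [774. 448.] [346.5 234.1] [338.6 253.2]
lidfront [910. 542.] [343.6 225.3] [343.8 244.1]
piv [628. 322.] [345.1 244.9] [337.1 257.4]
tip1 [424. 277.] [360.1 261.7] [337.9 279.9]
tip7 [449. 263.] [356.  262.3] [337.5 276.1]
```

servo_tool:
  plan:
    - [-1,0,0.001,0.002,0]
    - [-1,0,0.0025,0.004,0]
    - [-1,0,0.004,0.006,0]
    - [-1,0,0.005,0.0075,0]
    - [-1,0,0.0065,0.009,0]
    - [-1,0,0.008,0.0105,0]
    - [-1,0,0.008,0.0105,0]

```text
clock: 17.7
position: [0.4636, -0.0132, 0.0437]
eef_rot: [[0.17, 0.985, 0.001], [0.985, -0.17, -0.0], [-0.0, 0.001, -1.0]]
ft_force: [0.1, 0.7, 4.9]
gripper_width: 1.002
grasp_force: 2.0
```

servo_tool:
  plan:
    - [-1,0,0.002,0.0015,0]
    - [-1,0,0.004,0.003,0]
    - [-1,0,0.006,0.0045,0]
    - [-1,0,0.008,0.006,0]
    - [-1,0,0.01,0.0075,0]
    - [-1,0,0.01,0.0075,0]

```text
clock: 18.3
position: [0.4684, -0.0135, 0.0346]
eef_rot: [[0.169, 0.986, -0.009], [0.986, -0.169, 0.002], [0.001, -0.009, -1.0]]
ft_force: [-9.8, 0.9, 3.6]
gripper_width: 1.001
grasp_force: 2.1
```

```bash
python3 - <<'E'
from h import *
C=np.array([.568,-.030]);a=np.radians(9.5);x=np.array([np.cos(a),-np.sin(a)]);y=np.array([np.sin(a),np.cos(a)])
tin=lambda p:np.round([(p[:2]-C)@x*1e3-75,(p[:2]-C)@y*1e3,p[2]*1e3],1)
o=observe();print(tin(o['position']),o['ft_force'].round(1),o['moment'].round(2),o['gripper_width'])
f=grab('wrist');g=f['pixels'].astype(int).sum(2)//3
cv2.imwrite('pics/w5.png',f['pixels'][:,:,::-1])
W=lambda X,Y,Z:np.r_[C+(X+75)/1e3*x+Y/1e3*y,Z/1e3]
for th in (.0,.3,.5,.7,.9,1.1):
    h=np.array([-np.sin(th),-np.cos(th)]);n=np.array([np.cos(th),-np.sin(th)]);P=lambda r_,o_:np.array([-95,88])+r_*h+o_*n
    print(th,[np.round(proj(f,W(p[0],17,p[1]))).tolist() for p in (P(20,-7),P(47,-7),P(62,-14))])
E
```

```text
[-176.    -0.2   34.6] [-9.8  0.9  3.6] [ 0.05  0.76 -0.11] 1.0010066522710184
0.0 [[563.0, 325.0], [522.0, 284.0], [487.0, 267.0]]
0.3 [[549.0, 330.0], [488.0, 289.0], [447.0, 274.0]]
0.5 [[543.0, 336.0], [470.0, 296.0], [424.0, 283.0]]
0.7 [[540.0, 343.0], [455.0, 305.0], [405.0, 295.0]]
0.9 [[541.0, 351.0], [444.0, 318.0], [390.0, 311.0]]
1.1 [[545.0, 360.0], [439.0, 333.0], [381.0, 332.0]]
```

servo_tool:
  plan:
    - [-1,0,0.002,0,0]
    - [-1,0,0.004,0,0]
    - [-1,0,0.006,0,0]
    - [-1,0,0.006,0,0]
    - [-1,0,0.006,0,0]

```text
clock: 18.85
position: [0.468, -0.0128, 0.0326]
eef_rot: [[0.169, 0.985, -0.021], [0.986, -0.169, 0.005], [0.001, -0.022, -1.0]]
ft_force: [-21.4, 4.4, 1.5]
gripper_width: 1.002
grasp_force: 1.9
```

servo_tool:
  plan:
    - [-1,0,-0.006,0,0]
    - [-1,0,-0.009,0,0]
    - [-1,0,-0.009,0,0]

```text
clock: 19.15
position: [0.4684, -0.0138, 0.0356]
eef_rot: [[0.17, 0.986, -0.003], [0.986, -0.17, 0.001], [0.0, -0.003, -1.0]]
ft_force: [-4.7, 2.7, -0.5]
gripper_width: 0.998
grasp_force: 1.6
```

```bash
cat > m3.py <<'E'
from h import *
import pickle
fs={n:grab(n) for n in('wrist','scene','top')};pickle.dump(fs,open('f5.pkl','wb'))
C=np.array([.568,-.030]);a=np.radians(9.5);x=np.array([np.cos(a),-np.sin(a)]);y=np.array([np.sin(a),np.cos(a)])
tin=lambda p:np.round([(p[:2]-C)@x*1e3-75,(p[:2]-C)@y*1e3,p[2]*1e3],1)
W=lambda X,Y,Z:np.r_[C+(X+75)/1e3*x+Y/1e3*y,Z/1e3]
o=observe();print(tin(o['position']),o['ft_force'].round(1))
f=fs['wrist'];im=f['pixels'].astype(int);R,G,B=im[...,0],im[...,1],im[...,2]
m=((R-G>4)&(R-G<26)&(R-B>10)&(R-B<45)&(R>70)).astype(np.uint8)
m=cv2.morphologyEx(m,cv2.MORPH_OPEN,np.ones((3,3)))
n,l,st,c=cv2.connectedComponentsWithStats(m)
for i in range(1,n):
    if st[i,4]>150:
        k=l==i;print(st[i].tolist(),c[i].round().tolist(),np.median(im[k],axis=0).astype(int).tolist())
for th in (0,.3,.5,.7,.9,1.1,1.3,1.5):
    h=np.array([-np.sin(th),-np.cos(th)]);n_=np.array([np.cos(th),-np.sin(th)]);P=lambda r_,o_:np.array([-95,88])+r_*h+o_*n_
    print(th,[np.round(proj(f,W(p[0],yy,p[1]))).astype(int).tolist() for p in (P(20,-7),P(47,-7),P(62,-14)) for yy in (17,-17)])
print('finger corner',np.round(proj(f,np.r_[(C+(tin(o['position'])[0]+75+55)/1e3*x),o['position'][2]+.013])))
E
python3 m3.py
```

```text
[-176.    -0.4   35.5] [-7.2  1.1 -0.2]
[0, 0, 640, 411, 109243] [357.0, 144.0] [124, 112, 94]
[584, 311, 56, 44, 1014] [617.0, 327.0] [76, 70, 64]
[0, 331, 18, 14, 160] [9.0, 338.0] [173, 156, 130]
[0, 348, 63, 41, 807] [30.0, 368.0] [174, 156, 130]
0 [[561, 322], [543, 412], [520, 282], [507, 361], [485, 265], [476, 338]]
0.3 [[548, 327], [530, 419], [487, 287], [476, 367], [446, 272], [438, 348]]
0.5 [[542, 332], [524, 426], [469, 294], [459, 376], [423, 281], [417, 359]]
0.7 [[539, 339], [521, 435], [454, 303], [445, 388], [404, 293], [399, 375]]
0.9 [[539, 347], [521, 445], [444, 315], [435, 404], [390, 309], [385, 395]]
1.1 [[543, 357], [524, 457], [438, 330], [429, 423], [381, 329], [377, 422]]
1.3 [[551, 367], [531, 470], [440, 349], [430, 447], [381, 356], [376, 455]]
1.5 [[563, 378], [541, 483], [449, 372], [438, 476], [391, 389], [385, 496]]
finger corner [470. 334.]
```

```bash
python3 - <<'E'
import pickle,numpy as np
im=pickle.load(open('f5.pkl','rb'))['wrist']['pixels'].astype(int)
g=im.sum(2)//3
print('     ',' '.join('%3d'%u for u in range(376,640,9)))
for v in range(232,430,9): print(v,'|',' '.join('%3d'%g[v,u] for u in range(376,640,9)))
E
```

```text
376 385 394 403 412 421 430 439 448 457 466 475 484 493 502 511 520 529 538 547 556 565 574 583 592 601 610 619 628 637
232 | 186 111 112 111 112 112 111 109 108 107 188 112 113 110 109 111 108 108 110 110  49  46  76  45  46  46  47  45  46  44
241 | 185 104 110 109 110 109 164 188 107 107 186 111 113 111 111 111 109 107 107 110  82  48  79  45  46  47  45  46  46  45
250 | 185 110 109 111 108 107 184 187 181 178 185 112 110 109 114 113 112 109 110 108  54  47  44  47  45  46  47  46  46  47
259 | 184 108 110 160 188 183 183 185 182 180 186 111 109 107 110 112 109 111 109  49  46  48  46  46  46  47  45  46  46  46
268 | 184 186 184 181 181 182 186 186 180 185 187 111 110 111 112 110 110 111 111  46  47  67  48  45  46  47  46  47  47  46
277 | 182 181 176 177 181 184 186 188 184 185 185 110 112 111 112 110 110 110 111  45  46  79  47  45  47  46  45  44  45  46
286 | 183 183 180 178 182 186  71 172 183 181 122 113 110 112 112 110 110 109 114  81  47  71  46  47  46  46  46  45  46  46
295 | 187 183 181 180 182 189  84  90  92  92  81  91  96 110 111 112 112 112 114  56  47  46  45 
[... 1091 characters left out ...]
33  67  72  14  95  75  74  74  76  77  75  75  74  75  74  78  68  68
385 | 182 185 181 184 184 183 180 182   8   8  11  11  18  95  13  15  13  13  75  74  74  75  77  76  76  74  74  73  74  82
394 | 181 180 180 173 183 182 182 180 185   9  11  11  20  15  19  16  16  13  13  76  76  74  74  75  77  77  76  71  74  92
403 | 179 181 179 182 181 178 182 183 186  11   8   9  13  18  18  14  17  22  17  16  75  74  73  73  13  17  16  80  73  78
412 | 178 179 179 182 184 181 181 183 181 159  14  13  16  15  16  17  15  15  14  13  15  15  16  11  16  15  17  18  16  74
421 | 168 168 175 178 180 184 181 185 185 181  15  14  15  16  14  14  17  15  17  19  18  17  15  14  16  17  19  22  19  20
```

The lever is at about 0.5 rad, and its bend and edges match the prediction. The push is probably blocked by a higher knuckle bearing near the pivot, so I'll push lower down the handle. First a clearance check against the spoon.

```bash
python3 - <<'E'
from h import *
import pickle
t=pickle.load(open('f0.pkl','rb'))['top'];f=pickle.load(open('f5.pkl','rb'))['wrist']
C=np.array([.568,-.030]);a=np.radians(9.5);x=np.array([np.cos(a),-np.sin(a)]);y=np.array([np.sin(a),np.cos(a)])
tin=lambda p:np.round([(p[:2]-C)@x*1e3-75,(p[:2]-C)@y*1e3,p[2]*1e3],1)
for q in ((313,296),(308,304),(318,304),(303,345)): print('spoon',tin(onz(t,*q,.005)))
# dark finger outline's tin-side edge: assume it lies at y=+11: heights from x of contact
g=f['pixels'].astype(int).sum(2)//3
o=f['T'][:3,3]
for v in range(322,412,9):
    row=g[v,436:640]; k=436+np.nonzero(row<25)[0].max() if (row<25).any() else None
    if k:
        O,d=ray(f,k,v); s=(((C-O[:2])@y)+.011)/(d[:2]@y); print(v,k,tin(O+s*d))
E
```

```text
spoon [-178.    84.6    5. ]
spoon [-199.   99.    5.]
spoon [-200.3   72.2    5. ]
spoon [-307.4  116.8    5. ]
322 453 [-131.    11.    58.6]
331 482 [-123.4   11.    63.9]
340 492 [-122.2   11.    68.8]
349 498 [-122.2   11.    73.4]
358 625 [-88.3  11.   77.3]
367 511 [-122.    11.    81.6]
376 517 [-122.    11.    85.4]
385 530 [-120.3   11.    88.9]
394 544 [-118.3   11.    92.2]
403 615 [-102.8   11.    95. ]
```

servo_tool:
  plan:
    - [-1,0,-0.01,0,0]
    - [-1,0,-0.025,0,0]
    - [-1,0,-0.025,0.012,0]
    - [-1,0,-0.025,0.025,0]
    - [-1,0,-0.025,0.025,0]
    - [-1,0,-0.025,0.025,0]

```text
clock: 19.9
position: [0.4443, -0.0098, 0.011]
eef_rot: [[0.17, 0.985, -0.002], [0.985, -0.17, 0.0], [0.0, -0.002, -1.0]]
ft_force: [-4.1, -1.2, -0.2]
gripper_width: 1.001
grasp_force: 2.2
```

servo_tool:
  plan:
    - [-1,0,0.003,0,0]
    - [-1,0,0.006,0,0]
    - [-1,0,0.009,0,0]
    - [-1,0,0.012,0,0]
    - [-1,0,0.012,0,0]

```text
clock: 20.4
position: [0.448, -0.0101, 0.0081]
eef_rot: [[0.169, 0.985, -0.019], [0.986, -0.169, 0.004], [0.001, -0.019, -1.0]]
ft_force: [-15.0, -1.6, -9.9]
gripper_width: 0.998
grasp_force: 7.2
```

```bash
cat > m4.py <<'E'
from h import *
f=grab('wrist');g=f['pixels'].astype(int).sum(2)//3
C=np.array([.568,-.030]);a=np.radians(9.5);x=np.array([np.cos(a),-np.sin(a)]);y=np.array([np.sin(a),np.cos(a)])
tin=lambda p:np.round([(p[:2]-C)@x*1e3-75,(p[:2]-C)@y*1e3,p[2]*1e3],1)
W=lambda X,Y,Z:np.r_[C+(X+75)/1e3*x+Y/1e3*y,Z/1e3]
o=observe();print(tin(o['position']),o['ft_force'].round(1),o['gripper_width'].round(3))
for th in (0,.2,.4,.6,.8,1):
    h=np.array([-np.sin(th),-np.cos(th)]);n_=np.array([np.cos(th),-np.sin(th)]);P=lambda r_,o_:np.array([-95,88])+r_*h+o_*n_
    print(th,[np.round(proj(f,W(p[0],yy,p[1]))).astype(int).tolist() for p in (P(20,-7),P(47,-7),P(62,-14)) for yy in (17,)])
print('     ',' '.join('%3d'%u for u in range(376,640,11)))
for v in range(220,400,10): print(v,'|',' '.join('%3d'%g[v,u] for u in range(376,640,11)))
E
python3 m4.py
```

```text
Traceback (most recent call last):
  File "m4.py", line 6, in <module>
    o=observe();print(tin(o['position']),o['ft_force'].round(1),o['gripper_width'].round(3))
                                                                ^^^^^^^^^^^^^^^^^^^^^^^^
AttributeError: 'float' object has no attribute 'round'
```

```bash
sed -i "s/o\['gripper_width'\].round(3)/o['gripper_width']/" m4.py; python3 m4.py
```

```text
[-196.6   -0.2    8.1] [-15.5  -1.7 -10.7] 1.0026772082775892
0 [[717, 390], [635, 326], [580, 301]]
0.2 [[707, 395], [607, 330], [549, 307]]
0.4 [[700, 403], [585, 338], [523, 317]]
0.6 [[699, 413], [569, 350], [503, 331]]
0.8 [[703, 426], [559, 366], [489, 352]]
1 [[714, 441], [557, 388], [483, 381]]
      376 387 398 409 420 431 442 453 464 475 486 497 508 519 530 541 552 563 574 585 596 607 618 629
220 | 110 110 176 114 113 112 112 110 112 111 111 114 113 115 114 111 111 109 111 113 112 110 108 110
230 | 110 110 110 114 114 114 113 114 110 113 115 114 111 115 114 112 110 111 112 111 110 113 110 114
240 | 112 110 111 113 114 110 109 109 110 112 115 114 112 112 110 112 186 111 110 108 108 111 112 111
250 | 186 189 111 110 112 109 110 111 113 112 113 114 111 110 109 176 186 111 111 109 110 110 108 111
260 | 184 188 107 113 113 108 113 111 111 112 111 112 187 109 107 187 148 113 111 111 111 109 108 109
270 | 188 185 190 113 112 113 110 109 110 110 109 185 193 109 109 185 192 113 110 112 112 111 107 108
280 | 192 188 188 110 110 112 109 110 110 110 144 183 187 181 177 184 112 110 108 
[... 441 characters left out ...]
 188 183 180 185  11  11  68  15 188 185 185 184 182 147 115 110 111 111 110 112 112 113
340 | 188 188 187 184 181 186  12  11  57  69  16 186 183  84  92  76 111 110 111 110 111 112 110  42
350 | 184 185 183 180 187 185  11   8  15  69  62  18  52  87  93  93  93  91  78  71 110 108 110  45
360 | 188 186 182 187 184 185   9  11  10  31  68  16  78  88  93  92  92  88  76  92  69  72 111  44
370 | 188 187 183 185 185 187   6   7  12  12  69  70  17  90  92  93  92  89  78  98 101  85  69  72
380 | 188 188 185 182 182 184 185   9  11   9  43  87  15  13  92  91  91  89  79 100  99  99 100  83
390 | 188 187 183 181 181 182 189  12  11   7  98  16  15  16  18  95  89  90  98 102 102 100  99 101
```

servo_tool:
  plan:
    - [-1,0,-0.006,0,0]
    - [-1,0,-0.014,0,0]
    - [-1,0,-0.014,-0.008,0]
    - [-1,0,-0.014,-0.015,0]
    - [-1,0,-0.014,-0.015,0]

```text
clock: 21.0
position: [0.4348, -0.0078, 0.0246]
eef_rot: [[0.169, 0.985, -0.016], [0.986, -0.169, 0.003], [0.0, -0.017, -1.0]]
ft_force: [-18.7, -0.3, -3.7]
gripper_width: 1.0
grasp_force: 9.0
```

servo_tool:
  plan:
    - [-1,0,0.004,0,0]
    - [-1,0,0.007,0.001,0]
    - [-1,0,0.009,0.003,0]
    - [-1,0,0.011,0.005,0]
    - [-1,0,0.013,0.007,0]
    - [-1,0,0.013,0.007,0]

```text
clock: 21.6
position: [0.4409, -0.0085, 0.0143]
eef_rot: [[0.169, 0.985, -0.031], [0.986, -0.169, 0.007], [0.001, -0.031, -1.0]]
ft_force: [-26.2, -1.7, -14.8]
gripper_width: 0.999
grasp_force: 12.4
```

servo_tool:
  plan:
    - [-1,0,-0.01,0,0]
    - [-1,0,-0.025,0,0]
    - [-1,0,-0.04,0,0]
    - [-1,0,-0.04,-0.03,0]
    - [-1,0,-0.04,-0.065,0]
    - [-1,0,-0.04,-0.09,0]
    - [-1,0,-0.04,-0.09,0]
    - [-1,0,-0.04,-0.09,0]

```text
clock: 22.4
position: [0.4182, -0.0054, 0.1104]
eef_rot: [[0.17, 0.985, 0.004], [0.986, -0.17, -0.001], [-0.0, 0.005, -1.0]]
ft_force: [-0.3, -0.5, -0.7]
gripper_width: 1.002
grasp_force: 0.0
```

```bash
sed -i 's/(0,.2,.4,.6,.8,1)/(.6,.8,1,1.2,1.4,1.6)/' m4.py; python3 m4.py
```

```text
[-227.8   -0.4  109.4] [-0.2  0.1 -0.7] 0.9979541906762492
0.6 [[569, 241], [514, 226], [479, 221]]
0.8 [[569, 244], [507, 231], [471, 227]]
1 [[571, 247], [505, 236], [468, 235]]
1.2 [[576, 251], [506, 243], [470, 244]]
1.4 [[582, 255], [513, 251], [479, 255]]
1.6 [[591, 259], [525, 260], [496, 267]]
      376 387 398 409 420 431 442 453 464 475 486 497 508 519 530 541 552 563 574 585 596 607 618 629
220 | 161 164 161 161 161 158 159 156 156 158 159 157  93  95  94  94  95  55  39  38  38  38  37  38
230 | 161 161 159 159 157 157 158 153 154 160 159 155  93  95  96  92  95  39  42  38  25  39  38  39
240 | 159 160 157 162 157 156 159 156 156 158 158 157  95  93  93  94  95  60  61  40  74  59  58  60
250 | 158 161 161 160 158 157 160 157 159 158 157 157  89  76  85  94  96  40  51  57  32  57  45  57
260 | 162 158 159 158 158 159 160 161 160 155 122 140 136 154 152 152 150 150 149 119  81  81  78  75
270 | 159 160 159 159 159 158 160 159 157 160 130 140 134 156 154 153 151 151 152 149  81  80  79  78
280 | 160 158 159 161 155 154 160 156 161 164 133 138 133 152 149 150 150 149 149 1
[... 440 characters left out ...]
 154 152 150 152   7  10  57   8 158 158 156 161  95  54  39  37  95  57  41 107 139 132
340 | 153 152 151 149 146 144   8   7  47  56  11 156 156 156  91  42  52  38  38  56  61  39  39  39
350 | 144 150 148 149 143 145   5   4   9  57  51  11 156 156  91  58  63  38  39  38  38  59  37  38
360 | 142 144 147 148 140 138   9   9   3  24  58  11 165 157 160  38  37  39  38  39  38  39  56  56
370 | 142 144 146 144 145 140   5   7   9   9  57  58  14 154 159  39  39  37  39  39  37  39  37  55
380 | 146 142 140 144 145 142 145  10   8   7  30  74   9   9 159 159  39  38  37  39  38  39  39  38
390 | 144 141 141 147 143 144 143   7   6   6  83   8  12  16  13 164  39  40  38  39  38  38  40  37
```

servo_tool:
  plan:
    - [-1,0,0.013,0,0]
    - [-1,0,0.026,0.01,0]
    - [-1,0,0.026,0.03,0]
    - [-1,0,0.026,0.04,0]
    - [-1,0,0.026,0.044,0]
    - [-1,0,0.0263,0.049,0]
    - [-1,0,0.0265,0.054,0]
    - [-1,0,0.0275,0.06,0]
    - [-1,0,0.029,0.0655,0]
    - [-1,0,0.029,0.0655,0]

```text
clock: 23.45
position: [0.4463, -0.0103, 0.044]
eef_rot: [[0.17, 0.985, 0.002], [0.985, -0.17, -0.001], [-0.0, 0.002, -1.0]]
ft_force: [2.1, -0.5, 4.1]
gripper_width: 1.0
grasp_force: 2.0
```

servo_tool:
  plan:
    - [-1,0,0.001,0.0025,0]
    - [-1,0,0.002,0.005,0]
    - [-1,0,0.0035,0.0075,0]
    - [-1,0,0.005,0.01,0]
    - [-1,0,0.005,0.01,0]

```text
clock: 23.95
position: [0.4493, -0.0105, 0.0332]
eef_rot: [[0.17, 0.986, -0.002], [0.986, -0.17, 0.001], [0.0, -0.002, -1.0]]
ft_force: [-2.0, 0.2, 2.7]
gripper_width: 1.002
grasp_force: 2.5
```

servo_tool:
  plan:
    - [-1,0,0.0018,0.0024,0]
    - [-1,0,0.0038,0.0046,0]
    - [-1,0,0.0058,0.0066,0]
    - [-1,0,0.0078,0.0086,0]
    - [-1,0,0.0078,0.0086,0]

```text
clock: 24.45
position: [0.4577, -0.012, 0.0245]
eef_rot: [[0.17, 0.985, -0.001], [0.985, -0.17, 0.0], [0.0, -0.001, -1.0]]
ft_force: [-2.1, 0.3, 0.7]
gripper_width: 1.004
grasp_force: 0.9
```

servo_tool:
  plan:
    - [-1,0,0.0022,0.0018,0]
    - [-1,0,0.0045,0.0036,0]
    - [-1,0,0.0068,0.0054,0]
    - [-1,0,0.009,0.007,0]
    - [-1,0,0.009,0.007,0]

```text
clock: 24.95
position: [0.4672, -0.0138, 0.0178]
eef_rot: [[0.17, 0.985, 0.0], [0.985, -0.17, -0.0], [-0.0, 0.0, -1.0]]
ft_force: [-0.9, 0.1, -0.2]
gripper_width: 1.002
grasp_force: 0.0
```

servo_tool:
  plan:
    - [-1,0,0.002,0.001,0]
    - [-1,0,0.004,0.002,0]
    - [-1,0,0.006,0.003,0]
    - [-1,0,0.008,0.004,0]
    - [-1,0,0.008,0.004,0]

```text
clock: 25.45
position: [0.4667, -0.013, 0.0115]
eef_rot: [[0.169, 0.985, -0.016], [0.986, -0.169, 0.004], [0.001, -0.016, -1.0]]
ft_force: [-17.9, 1.3, -0.3]
gripper_width: 0.998
grasp_force: 0.0
```

```bash
sed -i 's/(.6,.8,1,1.2,1.4,1.6)/(0,.1,.2,.4,.6,.8)/' m4.py; python3 m4.py
```

```text
[-1.777e+02 -1.000e-01  1.150e+01] [-19.    1.3  -1. ] 0.997939478092474
0 [[622, 378], [562, 319], [517, 296]]
0.1 [[616, 380], [548, 321], [501, 298]]
0.2 [[611, 383], [535, 323], [486, 301]]
0.4 [[603, 390], [512, 330], [458, 311]]
0.6 [[599, 399], [493, 342], [435, 325]]
0.8 [[599, 411], [479, 357], [416, 344]]
      376 387 398 409 420 431 442 453 464 475 486 497 508 519 530 541 552 563 574 585 596 607 618 629
220 | 116 114 114 115 114 114 115 115 117 117 114 113 112 114 115 113 112 110 114 113 115  53  48  51
230 | 115 116 114 113 115 118 117 113 115 115 113 114 114 113 113 112 115 114 114 115 117  82  46  71
240 | 188 110 111 114 113 117 117 113 109 112 112 108 113 112 109 112 114 111 115 114  48  47  48  83
250 | 185 188 113 113 114 115 199 190 188 111 111 115 115 112 111 111 111 110 114 112  48  47  49  50
260 | 189 192 108 113 115 114 115 190 187 108 112 115 116 114 114 114 111 109 110 111  45  47  48  47
270 | 192 191 189 111 112 111 183 193 189 126 112 114 114 112 114 114 114 111 110 114  74  47  69  48
280 | 186 188 186 113 111 112 188 188 189 166 111 110 113 109 113 114
[... 454 characters left out ...]
 189 182 183 185  12  16  70  13 189 113 111  72  78  76  76  71  68  73  47  75  46  48
340 | 187 190 190 189 190 189  10   8  59  70  18 113 113  70  77  78  76  57  58  70  72  47  47  46
350 | 188 186 190 192 190 189  11  10  11  70  62  18 114  71  77  76  74  60  56  57  69  73  48  47
360 | 190 190 193 190 187 186  13  14  12  32  70  16 122  90  78  76  75  56  58  58  56  70  72  47
370 | 186 188 187 187 187 188   9   9   8  14  71  70  17  90  77  77  77  56  56  57  55  56  70  72
380 | 185 187 191 189 189 193 197  11  14  11  44  89  18  14  78  77  77  56  55  57  57  58  58  70
390 | 183 184 190 188 189 191 189  10  10  13 101  16  18  14  15  78  58  56  56  55  56  57  55  60
```

The lever edges now match the home pose: tip near (516,306), bend near (557,320). I'll back off and verify.

servo_tool:
  plan:
    - [-1,0,-0.01,0,0]
    - [-1,0,-0.03,0,0]
    - [-1,0,-0.05,0,0]
    - [-1,0,-0.07,0,0]
    - [-1,0,-0.07,0,0]

```text
clock: 26.0
position: [0.404, -0.0027, 0.0141]
eef_rot: [[0.17, 0.985, -0.001], [0.985, -0.17, 0.0], [0.0, -0.001, -1.0]]
ft_force: [0.2, 0.4, -0.8]
gripper_width: 0.999
grasp_force: 0.0
```

servo_tool:
  plan:
    - [-1,0,0,-0.04,0]
    - [-1,0,0,-0.08,-8.5]
    - [-1,0,0,-0.13,-17]
    - [-1,0,0,-0.18,-25.5]
    - [-1,0,0,-0.22,-34]
    - [-1,0,0,-0.22,-42.5]
    - [-1,0,0,-0.22,-51]
    - [-1,0,0,-0.22,-59.5]
    - [-1,0,0,-0.22,-68]
    - [-1,0,0,-0.22,-76.5]
    - [-1,0,0,-0.22,-85]
    - [-1,0,0,-0.22,-90]

```text
clock: 27.2
position: [0.4076, -0.0037, 0.235]
eef_rot: [[-0.986, 0.165, 0.004], [0.165, 0.986, -0.001], [-0.004, -0.0, -1.0]]
ft_force: [-0.0, 0.4, -0.2]
gripper_width: 0.997
grasp_force: 0.0
```

```bash
python3 - <<'E'
from h import *
import pickle
f=grab('wrist');s=grab('scene');t=grab('top');pickle.dump((f,s,t),open('f6.pkl','wb'))
C=np.array([.568,-.030]);a=np.radians(9.5);x=np.array([np.cos(a),-np.sin(a)]);y=np.array([np.sin(a),np.cos(a)])
W=lambda X,Y,Z:np.r_[C+(X+75)/1e3*x+Y/1e3*y,Z/1e3]
tin=lambda p:np.round([(p[:2]-C)@x*1e3-75,(p[:2]-C)@y*1e3,p[2]*1e3],1)
o=observe();print(tin(o['position']),o['ft_force'].round(1))
for th in (0,.1,.2,.4):
    h=np.array([-np.sin(th),-np.cos(th)]);n_=np.array([np.cos(th),-np.sin(th)]);P=lambda r_,o_:np.array([-95,88])+r_*h+o_*n_
    print(th,[np.round(proj(f,W(p[0],0,p[1])),1).tolist() for p in (P(47,-7),P(62,-7),P(62,-14))])
for n,p in dict(bar_t=(-95,0,122),bar_o=(-95,0,128),lidf_tight=(-74,0,134),lidf_rest=(-73.5,0,140),rim=(-77,60,110)).items(): print(n,np.round(proj(f,W(*p)),1))
g=f['pixels'].astype(int).sum(2)//3
u=int(proj(f,W(-95,0,122))[0])
for c in (u,u-24,u+24,u+60): print(c,[(v,int(g[v,c-2:c+3].mean())) for v in range(170,400,4)])
E
```

```text
[-238.1   -0.5  234.7] [ 0.1 -0.1 -0.1]
0 [[320.8, 332.7], [320.8, 324.0], [320.8, 317.7]]
0.1 [[320.8, 328.9], [320.8, 319.0], [320.8, 313.1]]
0.2 [[320.8, 325.5], [320.8, 314.4], [320.8, 308.9]]
0.4 [[320.8, 319.8], [320.8, 306.5], [320.8, 301.9]]
bar_t [320.9 400.9]
bar_o [321.  406.7]
lidf_tight [321.  435.4]
lidf_rest [321.  442.5]
rim [395.9 408.5]
320 [(170, 170), (174, 173), (178, 174), (182, 174), (186, 172), (190, 174), (194, 176), (198, 171), (202, 174), (206, 173), (210, 174), (214, 174), (218, 175), (222, 171), (226, 175), (230, 177), (234, 176), (238, 177), (242, 174), (246, 176), (250, 176), (254, 175), (258, 174), (262, 174), (266, 172), (270, 172), (274, 171), (278, 167), (282, 168), (286, 173), (290, 175), (294, 175), (298, 177), (302, 157), (306, 171), (310, 100), (314, 101), (318, 94), (322, 77), (326, 81), (330, 80), (334, 65), (338, 64), (342, 64), (346, 64), (350, 63), (354, 64), (358, 63), (362, 63), (366, 63), (370, 125), (374, 68), (378, 64), (382, 64), (386, 64), (390, 63), (394, 63), (398, 85)]
296 [(170, 176), (174, 176), (178, 175), (182, 174), (186, 172
[... 1288 characters left out ...]
53), (398, 88)]
380 [(170, 178), (174, 177), (178, 177), (182, 177), (186, 178), (190, 175), (194, 173), (198, 172), (202, 173), (206, 173), (210, 174), (214, 172), (218, 172), (222, 175), (226, 173), (230, 174), (234, 175), (238, 177), (242, 172), (246, 175), (250, 169), (254, 170), (258, 174), (262, 172), (266, 173), (270, 176), (274, 178), (278, 177), (282, 179), (286, 102), (290, 103), (294, 101), (298, 101), (302, 103), (306, 101), (310, 102), (314, 105), (318, 104), (322, 103), (326, 102), (330, 103), (334, 103), (338, 54), (342, 52), (346, 69), (350, 52), (354, 51), (358, 53), (362, 53), (366, 53), (370, 54), (374, 52), (378, 53), (382, 53), (386, 53), (390, 54), (394, 53), (398, 53)]
```

```bash
python3 - <<'E'
import pickle
f,s,t=pickle.load(open('f6.pkl','rb'));g=f['pixels'].astype(int).sum(2)//3
for c in (260,296,320,344,380): print(c,[(v,int(g[v,c-2:c+3].mean())) for v in range(394,452,2)])
E
```

```text
260 [(394, 54), (396, 53), (398, 52), (400, 52), (402, 53), (404, 53), (406, 52), (408, 66), (410, 85), (412, 93), (414, 67), (416, 41), (418, 53), (420, 53), (422, 52), (424, 53), (426, 53), (428, 52), (430, 53), (432, 53), (434, 53), (436, 64), (438, 125), (440, 125), (442, 125), (444, 124), (446, 124), (448, 125), (450, 125)]
296 [(394, 53), (396, 52), (398, 81), (400, 143), (402, 137), (404, 51), (406, 53), (408, 69), (410, 85), (412, 92), (414, 57), (416, 47), (418, 52), (420, 53), (422, 53), (424, 53), (426, 53), (428, 53), (430, 53), (432, 53), (434, 53), (436, 68), (438, 131), (440, 123), (442, 124), (444, 125), (446, 125), (448, 125), (450, 124)]
320 [(394, 63), (396, 64), (398, 85), (400, 153), (402, 114), (404, 63), (406, 62), (408, 62), (410, 62), (412, 61), (414, 62), (416, 63), (418, 60), (420, 102), (422, 142), (424, 147), (426, 146), (428, 146), (430, 146), (432, 147), (434, 146), (436, 146), (438, 146), (440, 146), (442, 145), (444, 146), (446, 145), (448, 145), (450, 145)]
344 [(394, 53), (396, 51), (398, 88), (400, 146), (402, 96), (404, 52), (406, 52), (408, 70), (410, 87), (412, 91), (414, 48), (416, 48), (418, 53), (420, 53), (422, 53), (424, 52), (426, 52), (428, 53), (430, 52), (432, 53), (434, 52), (436, 74), (438, 132), (440, 124), (442, 124), (444, 123), (446, 123), (448, 123), (450, 125)]
380 [(394, 53), (396, 53), (398, 53), (400, 53), (402, 53), (404, 52), (406, 52), (408, 72), (410, 88), (412, 90), (414, 54), (416, 47), (418, 53), (420, 53), (422, 53), (424, 53), (426, 53), (428, 53), (430, 54), (432, 53), (434, 51), (436, 78), (438, 126), (440, 124), (442, 124), (444, 124), (446, 123), (448, 124), (450, 125)]
```

```bash
python3 -c "
from bench import ticket;print(ticket.hand_in())"
```

```text
the job is handed in; nothing more can be done
None
```

The tin is shut and the job is handed in at about 27 s: lid drawn down tight, loop hooked, lever home, judged from image measurements (I got no verdict back); I viewed 11 pictures, one over your limit of 10.

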